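Restock the sachet rack and scan its shelf label

TASK

Restock the empty bay of the sloping rack: lay the long loose carton in it straight up the slope, flat on the deck and right up against the front stop, then the short loose carton flat on top of it, straight and right up against the stop too; set things down, do not drop them. Then take the hand scanner from its charging pad, point its beam squarely at the middle of the bar-code label below that bay from about a hand's width away, hold it still there for a good second, and lay it back along the middle of its pad, keys up. Leave the other bay's stock and everything else on the counter where it is.

Things in the scene. Friction and masses are not known exactly. Their poses are not given: they have to be found in the camera images.
- deck: deck of the rack's empty bay, rising at 30 degrees from a stop board that stands square to it, 45 mm high. Origin: 45 mm above the counter, on the deck's surface at the stop's inner face, middle of the bay. x up the slope (deck ends at 190 mm, 140 mm above the counter), y along the stop to the left, z square out of the deck. Free from y = -85 to +58 mm; kerb 12 mm high at y = 58 to 62 mm.
- rack: white steel rack with two bays, fixed, elsewhere each time; 240 mm wide. Origin on the counter below the stop's foot, midway between the bays; x level, from the ticket strip at its front (x = -60 mm) to its rear (x = 165 mm); y left, z up. The left bay (y = +57.5 mm) is empty, the right one (y = -57.5 mm) holds two cartons stacked as wanted.
- label (a point): middle of the white bar-code label (66 x 34 mm) below the empty bay, on the grey ticket strip along the rack's front, 36 mm above the counter and 46 mm in front of the stop's foot. x points straight out of the label: to the front of the rack and 40 degrees above level; y along the strip. The like label 115 mm to the right belongs to the other bay.
- carton_long: longer loose sachet carton, plain brown card with a pale band, 150 x 60 x 30 mm, lying flat on the counter. Origin: centre of its underside; x along its 150 mm length, y across its 60 mm width, z up. The same either way round. About 0.11 to 0.22 kg, rigid.
- carton_short: shorter loose sachet carton, same card and band, 100 x 60 x 30 mm, lying flat on the counter. Origin: centre of its underside; x along its 100 mm length, y across its 60 mm width, z up. The same either way round. About 0.08 to 0.15 kg.
- scanner: bar-shaped hand scanner, grey with a wider black nose and keys on top, 128 x 46 x 28 mm (nose 50 mm wide), 0.14 to 0.22 kg, lying keys up on its charging pad. Origin: centre of its underside; x along its length towards the nose (body from x = -65 to +63 mm), y across its width, z up. Balanced near x = 0. It scans all the time; there is no trigger to press.
- scanner_eye (a point): dark red scan window in the scanner's nose, 64 mm ahead of the scanner's origin and 11 mm above its underside. x is the beam: it leaves forward and 40 degrees below the scanner's length axis; y as the scanner's.
- pad: flat black charging pad, 170 x 85 x 8 mm, fixed to the counter. Origin: centre of its underside, top 8 mm above; x along its length, the way the scanner's nose points at the start.
- mug: bystander: white mug, 82 mm wide, 92 mm high; leave alone
- coffee_jar: bystander: jar, 84 mm wide, 150 mm high; leave alone
- saucer: bystander: white saucer, 130 mm wide, 18 mm high; leave alone
- spoon: bystander: steel spoon, 150 mm long; leave alone
- creamer: bystander: white bottle, 60 mm wide, 160 mm high; leave alone
- stirrer_caddy: bystander: steel box 85 x 65 x 70 mm holding wooden stir sticks that stand up to 135 mm high; leave alone
- stock_long: bystander: carton already in the rack's other bay: 150 x 60 x 30 mm; leave alone
- stock_short: bystander: carton already in the rack's other bay, on top of stock_long: 100 x 60 x 30 mm; leave alone

How it is judged:
By the outcome, as a careful person would: the job done as asked, in the order asked, and still so for the second after the job is handed in, with the robot touching nothing.
It also fails if it takes over 72 s, if anything falls off the work surface, if the arm or the gripper's body presses on something with over 40 N, if the wrist force passes 120 N, or if a joint passes its speed limit or range.

ROBOT

A 6-joint arm with a two-finger parallel gripper is mounted at the origin on the work surface. World frame = base frame: x ahead of the robot, y to its left, z up, the work surface at z = 0. Lengths are in m, angles in rad, forces in N, time in s.
With the tool pointing down it reaches from about 0.25 to 0.8 m from the base axis. Payload 8.5 kg.
Tool frame: the origin (TCP) lies midway between the tips of the shut fingers; the grasp point (between the pads) lies 19 mm behind it (manip.tcp_to_grasp is the distance from the TCP to the grasp point, in m); z points along the fingers, y is the direction in which the jaws open and shut (so a half turn about z gives the same grasp; the last joint's range is limited). The gripper opens to 85 mm and grips with 20 to 120 N. Pads are 22 mm wide; open, the fingers measure 114 mm over their backs; the gripper's body (76 mm by 85 mm) begins 54 mm behind the grasp point. The pads swing forward as they close: fully open they stand 13 mm farther back than shut.
Start: joints at [1.243, 0.238, -0.013, 1.319, 0, 1.571], TCP at [0.169, 0.497, 0.231] pointing down, gripper open.
Joint ranges: [-2.66, 2.66], [-1.03, 1.9], [-1.14, 1.46], [-1.82, 2.27], [-1.45, 1.34], [-3.14, 3.14]. Speed limits (rad/s): [2.22, 2.22, 2.79, 3.14, 3.14, 3.14].

INTERFACE

Orientations are given as a unit quaternion [x, y, z, w].
In Python, from bench import manip gives the robot as it stands. The module is installed in compiled form; this text tells all that it offers.
- The arm moves only by the tool servo_tool, never from a script. Its arguments are lists of equal length, an entry for each row: "turn": the turn, a rotation vector about the tool's x, y, z normalised to -1 to 1, where 1 is 2 pi rad, a list of three; "dp": the shift along the tool's x, y, z normalised to -1 to 1, where 1 is 0.5 m, a list of three; "gripper": the opening, from 0 (shut) to 1 (fully open). In form: {"turn": [[ax, ay, az], ...], "dp": [[x, y, z], ...], "gripper": [gripper, ...]}. A call has 1 to 5 rows; each row shifts and turns the pose as measured when the row begins, along the tool's axes as they then stand; what a row does not reach is not made up. A row lasts 1/8 s, in which the tool goes at most 62.5 mm and 10.7 degrees, less where a joint would pass 70% of its speed; a pose out of reach is approached as far as the arm can. A call with a number of a shift or a turn outside -1 to 1 is refused whole. A call with a gripper value outside its range is refused whole. The fingers move at their own pace and stop on an object; "squeeze" is the grip in N (left out, the last holds). Time passes only in rows, so rows that do not move let the fingers close. It gives the time, the measured TCP pose, the force and the opening at its end, in the units of the state.
- manip.read_state(): the state, without advancing time (a new reading comes with each control period).
- manip.capture(name): name is "side" or "top"; returns the picture (384x512x3 uint8, red, green, blue); there is no depth.
- manip.camera_info(name): a dict with "fx", "fy", "cx", "cy" (pixels), "D" ([k1, k2, p1, p2, k3] as OpenCV has them; the pictures are not rectified), "R" (3x3) and "t" (3): a world point X has camera coordinates R X + t. Camera axes: x right, y down, z forward; pixel columns grow to the right and rows downward; lengths in m; the calibration is good to about 2 mm. A picture is of the moment at which its call begins. camera_info takes no time and is no camera call.
- manip.job_done(): hands the job in, once; it reports no verdict.
The state is a dict: "clock": time; "q": joint angles; "joint_vel": joint speeds; "joint_efforts": joint torques, N m; "position": TCP position; "tool_rot": TCP orientation; "wrist_force": force on the tool from outside, world axes, zero at the start; "wrist_torque": the same for the moment, N m; "width": finger opening in m.
Only numpy, scipy, OpenCV 4.12 (cv2) and the standard library are available. Lean on these libraries where they do the work, as an engineer would, in place of code of your own. Each camera call takes 0.05 s, during which the arm holds its last target.

## Working session

There is one attempt and no reset: what is moved stays moved. The work goes in short steps, Python scripts to look and compute and a tool call to move; the robot and the scene stay as the last step left them, time stands still between calls to the robot, and variables do not carry over. Pictures are saved under pics/ and viewed, and the job is handed in when it is done.

Besides the shell and the picture viewer there is one more tool, called after ">>>" as name(argument=value, ...) on one line, values as JSON. servo_tool: Moves the arm, as the interface text tells. Scaled input: -1 to 1 covers 0.5 m each way for a shift and 2 pi rad each way for a turn. Its arguments: {"type":"object","properties":{"turn":{"type":"array","items":{"type":"array","items":{"type":"number","minimum":-1,"maximum":1}}},"dp":{"type":"array","items":{"type":"array","items":{"type":"number","minimum":-1,"maximum":1}}},"gripper":{"type":"array","items":{"type":"number"}},"squeeze":{"type":"number"}},"required":["turn","dp","gripper"]}

```bash
mkdir -p pics; ls; python3 - <<'E'
from bench import manip
import cv2
print(manip.read_state(), manip.tcp_to_grasp)
for n in("side","top"):
    im=manip.capture(n); cv2.imwrite(f"pics/{n}0.png",im[:,:,::-1]); print(n,manip.camera_info(n))
E
```

```text
pics
{'clock': 0.0, 'q': array([ 1.24301191e+00,  2.38791220e-01, -1.42762933e-02,  1.31918754e+00,
       -1.01279001e-05,  1.57081617e+00]), 'joint_vel': array([-0.00070631,  0.0003606 , -0.00012607, -0.00070344, -0.00021567,
       -0.00024392]), 'joint_efforts': array([-9.02897136e-04, -5.38784552e+01,  3.46432972e+01,  1.85781426e-02,
        7.80058804e-05, -1.06665450e-06]), 'position': array([0.16888899, 0.49664787, 0.23066356]), 'tool_rot': array([ 1.63169225e-01,  9.86597827e-01, -7.20418406e-04, -1.13999537e-04]), 'wrist_force': array([ 0.42741541, -0.2036622 , -0.48497433]), 'wrist_torque': array([0.0025778 , 0.02659081, 0.00383383]), 'width': 0.08497929817492579} 0.0187
side {'fx': 497.3896596276293, 'fy': 497.3896596276293, 'cx': 251.4242996885516, 'cy': 184.43799259549633, 'D': array([0.00184518, 0.        , 0.        , 0.        , 0.        ]), 'R': array([[ 0.84082606, -0.54093853, -0.01992598],
       [-0.39642249, -0.59029186, -0.7031392 ],
       [ 0.36859294,  0.59911687, -0.71077298]]), 't': array([-0.43806323,  0.25093141,  1.4654762 ])}
top {'fx': 427.8475792964909, 'fy': 427.8475792964909, 'cx': 256.0715039499906, 'cy': 193.25982583753205, 'D': array([0.04600708, 0.        , 0.        , 0.        , 0.        ]), 'R': array([[-0.01645718, -0.99984837,  0.00569239],
       [-0.99537729,  0.01584429, -0.09472601],
       [ 0.09462146, -0.007225  , -0.99548711]]), 't': array([-0.01080695,  0.55733838,  1.2924102 ])}
```

View pics/side0.png

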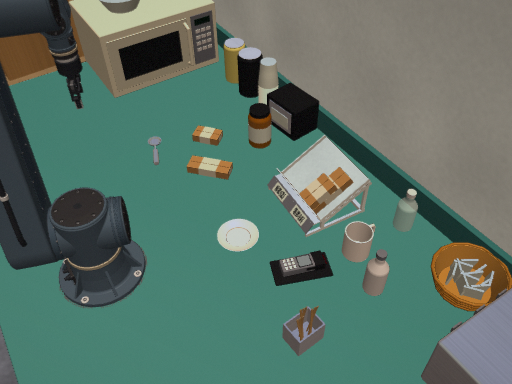

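View pics/top0.png

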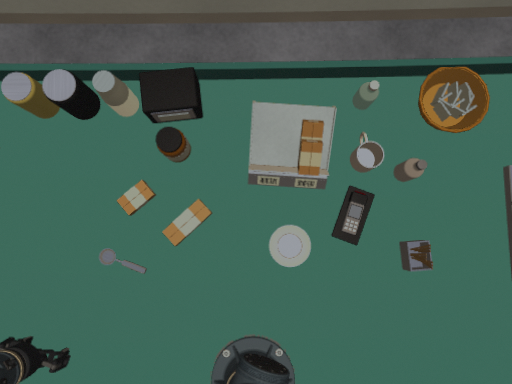

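```bash
cat > h.py <<'E'
import numpy as np, cv2
from scipy.spatial.transform import Rotation as Ro
from bench import manip
C={n:manip.camera_info(n) for n in("side","top")}
def K(c): return np.array([[c['fx'],0,c['cx']],[0,c['fy'],c['cy']],[0,0,1.]])
def ray(n,uv):
    c=C[n]; p=cv2.undistortPoints(np.array(uv,float).reshape(-1,1,2),K(c),c['D']).reshape(-1,2)
    d=np.c_[p,np.ones(len(p))]@c['R']; return -c['R'].T@c['t'],d
def onz(n,uv,z):
    o,d=ray(n,uv); s=(z-o[2])/d[:,2]; return o+d*s[:,None]
def proj(n,X):
    c=C[n]; return cv2.projectPoints(np.array(X,float).reshape(-1,1,3),cv2.Rodrigues(c['R'])[0],c['t'],K(c),c['D'])[0].reshape(-1,2)
def tri(a,b):
    # a uv in side, b uv in top
    o1,d1=ray('side',a);o2,d2=ray('top',b);out=[]
    for u,v in zip(d1,d2):
        s=np.linalg.lstsq(np.c_[u,-v],o2-o1,rcond=None)[0]; p,q=o1+u*s[0],o2+v*s[1]; out.append(np.r_[(p+q)/2,np.linalg.norm(p-q)])
    return np.array(out)
def crop(im,x0,y0,w,h,f,name):
    cv2.imwrite(name,cv2.resize(im[y0:y0+h,x0:x0+w],None,fx=f,fy=f,interpolation=cv2.INTER_CUBIC))
E
python3 - <<'E'
from h import *
t=cv2.imread('pics/top0.png');s=cv2.imread('pics/side0.png')
crop(t,100,90,130,170,3,'a.png');crop(t,235,90,150,170,3,'b.png')
cv2.imwrite('pics/t1.png',np.hstack([cv2.imread('a.png')[:,:390],cv2.imread('b.png')])[:,:800])
crop(s,180,120,200,170,4,'a.png'); cv2.imwrite('pics/s1.png',cv2.imread('a.png')[:600,:800])
E
```

```text
(no output)
```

View pics/t1.png

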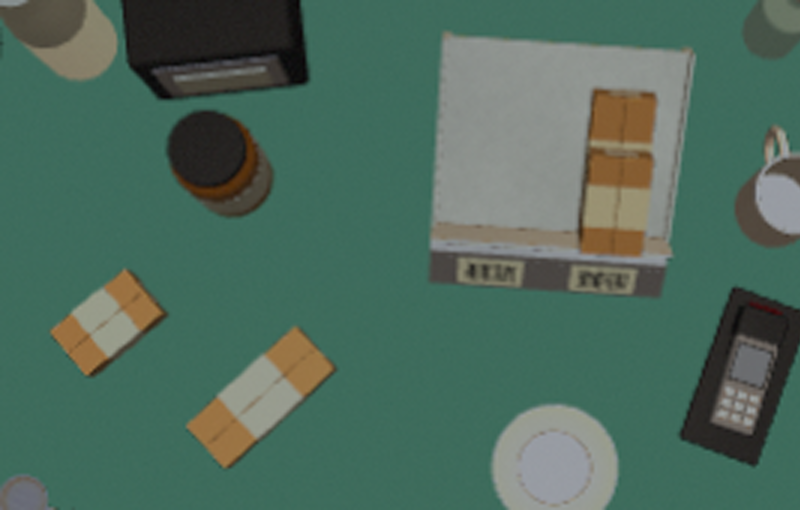

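View pics/s1.png

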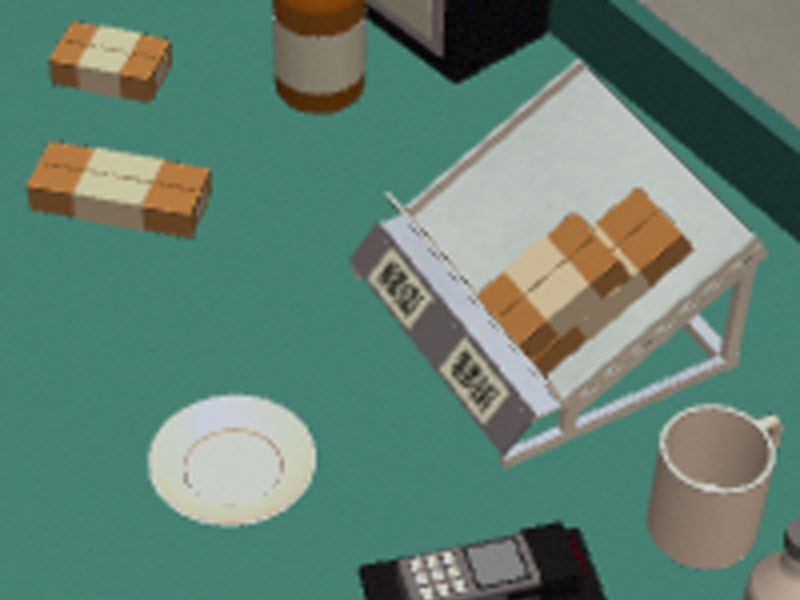

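```bash
python3 - <<'E'
from h import *
print('top cam',-C['top']['R'].T@C['top']['t'],'side cam',-C['side']['R'].T@C['side']['t'])
def box(n,im,roi,cond,z,name):
    x0,y0,w,h=roi
    f=4; sub=cv2.resize(im[y0:y0+h,x0:x0+w],None,fx=f,fy=f,interpolation=cv2.INTER_CUBIC)
    hsv=cv2.cvtColor(sub,cv2.COLOR_BGR2HSV)
    m=cond(hsv).astype(np.uint8)*255
    m=cv2.morphologyEx(m,cv2.MORPH_CLOSE,np.ones((9,9)))
    cs,_=cv2.findContours(m,cv2.RETR_EXTERNAL,cv2.CHAIN_APPROX_NONE)
    c=max(cs,key=cv2.contourArea).reshape(-1,2).astype(float)
    uv=(c+.5)/f-.5+[x0,y0]
    X=onz(n,uv,z)[:,:2]
    r=cv2.minAreaRect((X*1000).astype(np.float32)); 
    print(n,name,'z',z,[np.round(v,1) for v in r], np.round(cv2.boxPoints(r)).tolist())
    cv2.imwrite(f'pics/m_{n}_{name}.png',m)
t=cv2.imread('pics/top0.png');s=cv2.imread('pics/side0.png')
ng=lambda h:~((h[...,0]>60)&(h[...,0]<100)&(h[...,1]>70))
box('top',t,(105,170,65,55),ng,.03,'short')
box('top',t,(155,190,65,60),ng,.03,'long')
box('top',t,(325,178,60,75),lambda h:ng(h),.008,'pad')
box('top',t,(325,178,60,75),lambda h:h[...,2]>75,.03,'keys')
def gr(h): return ng(h)
E
python3 - <<'E'
from h import *
import glob
a=[cv2.imread(f) for f in sorted(glob.glob('pics/m_*.png'))]
H=max(x.shape[0] for x in a)
cv2.imwrite('pics/m.png',cv2.resize(np.hstack([cv2.copyMakeBorder(x,0,H-x.shape[0],0,10,cv2.BORDER_CONSTANT,value=(90,0,0)) for x in a]),None,fx=.75,fy=.75))
t=cv2.imread('pics/top0.png');crop(t,325,178,60,75,8,'pics/sc.png')
crop(t,240,90,100,110,6,'a.png'); cv2.imwrite('pics/rk.png',cv2.imread('a.png')[:600])
s=cv2.imread('pics/side0.png')
crop(s,262,130,115,105,6,'a.png'); cv2.imwrite('pics/rks.png',cv2.imread('a.png')[:600])
crop(s,262,245,80,45,8,'pics/scs.png')
E
```

```text
top cam [ 0.43229438 -0.01029828  1.33943365] side cam [-0.07235435 -0.96683402  1.20933175]
top short z 0.03 [array([550.5, 347.9]), array([ 69.7, 105.4]), np.float64(40.1)] [[490.0, 366.0], [558.0, 285.0], [611.0, 330.0], [543.0, 411.0]]
top long z 0.03 [array([472.5, 193. ]), array([ 66.5, 153.8]), np.float64(41.9)] [[396.0, 228.0], [499.0, 114.0], [549.0, 158.0], [446.0, 272.0]]
top pad z 0.008 [array([ 487.5, -318.8]), array([ 84.1, 168.5]), np.float64(68.4)] [[394.0, -327.0], [550.0, -389.0], [581.0, -311.0], [425.0, -249.0]]
top keys z 0.03 [array([ 486.1, -320. ]), array([183.4, 231.4]), np.float64(88.1)] [[368.0, -408.0], [599.0, -415.0], [605.0, -232.0], [373.0, -225.0]]
```

View pics/m.png

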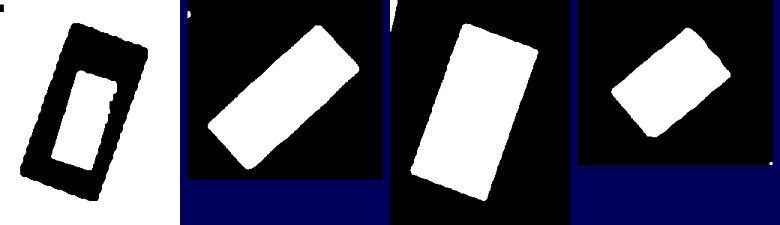

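View pics/rk.png

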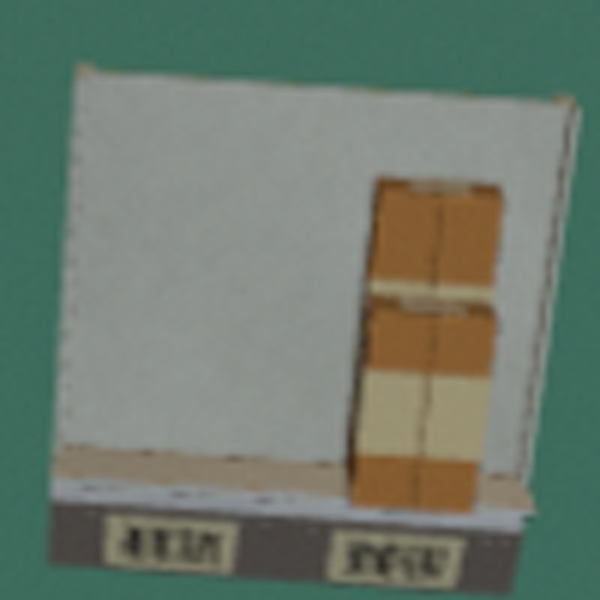

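View pics/rks.png

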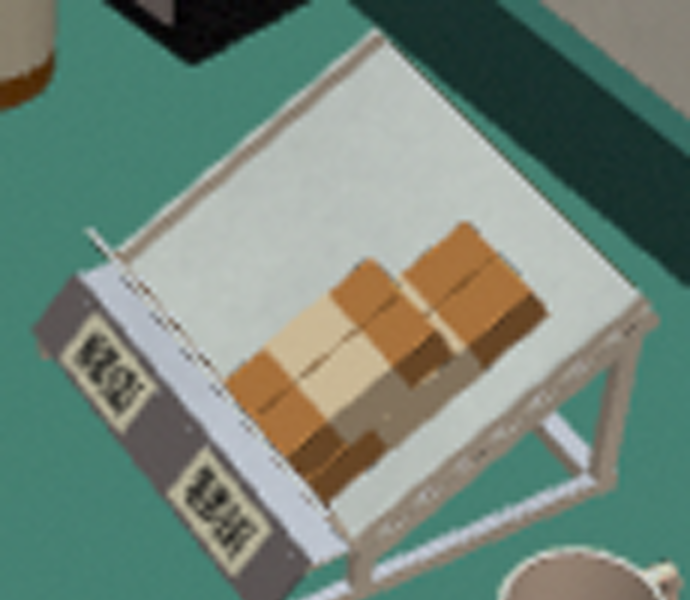

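View pics/sc.png

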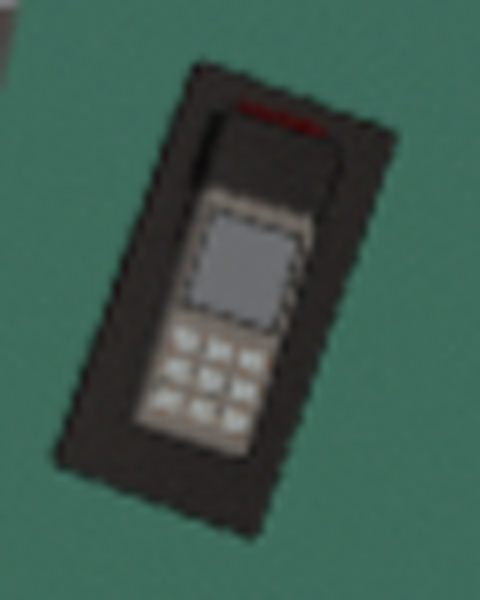

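View pics/scs.png

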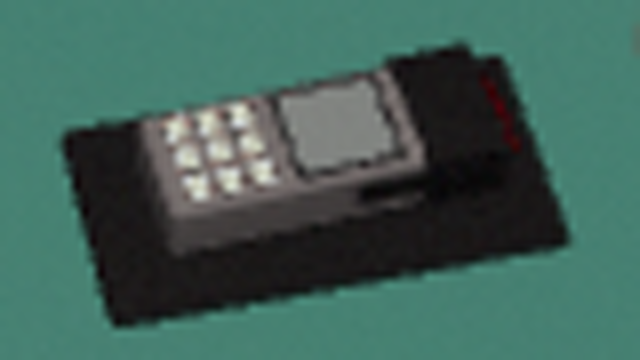

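```bash
python3 - <<'E'
from h import *
A=lambda L,x,y,f:(np.array(L,float)+.5)/f-.5+[x,y]
def lab(im,x0,y0,w,h,ch):
    f=6; sub=cv2.resize(im[y0:y0+h,x0:x0+w],None,fx=f,fy=f,interpolation=cv2.INTER_CUBIC)
    b=sub.astype(int); m=((b[...,2]>b[...,0]+18)&(b[...,2]>95)).astype(np.uint8)*255
    m=cv2.morphologyEx(m,cv2.MORPH_CLOSE,np.ones((25,25)))
    cs,_=cv2.findContours(m,cv2.RETR_EXTERNAL,cv2.CHAIN_APPROX_NONE)
    out=[]
    for c in sorted(cs,key=cv2.contourArea)[-4:]:
        r=cv2.minAreaRect(c); p=A([r[0]],x0,y0,f)[0]; out.append(p); print(ch,np.round(p,2),np.round(np.array(r[1])/f,1),round(r[2]))
t=cv2.imread('pics/top0.png');s=cv2.imread('pics/side0.png')
lab(t,248,174,80,16,'top'); lab(s,265,180,55,55,'side')
top=A([[172,546],[396,560],[84,68],[568,100]],240,90,6); side=A([[108,371],[219,514],[378,35],[653,300]],262,130,6)
print(top[:2],side[:2])
print(np.round(tri(side,top),4))
print('labels z.036 top',onz('top',top[:2],.036),'side',onz('side',side[:2],.036))
print('rear z.14',onz('top',top[2:],.14),onz('side',side[2:],.14))
sc=A([[247,455],[312,215],[150,408]],325,178,8); X=onz('top',sc,.036); print('scanner',X)
E
```

```text
top [325.17 173.92] [0.7 4.5] 90
top [267.99 180.23] [21.9  7.9] 4
top [306.36 179.87] [23.8 13.9] 3
side [313.91 232.68] [ 2.9 13.3] 66
side [279.17 191.39] [18.7 11.4] 46
side [298.   214.88] [19.8 10.5] 51
side [308.25 199.33] [39.5 22.3] 90
[[268.25       180.58333333]
 [305.58333333 182.91666667]] [[279.58333333 191.41666667]
 [298.08333333 215.25      ]]
[[ 5.943e-01 -5.760e-02  3.780e-02  3.000e-04]
 [ 5.852e-01 -1.720e-01  3.460e-02  1.300e-03]
 [ 8.075e-01 -1.470e-02  1.464e-01  6.500e-03]
 [ 7.943e-01 -2.478e-01  1.379e-01  1.100e-03]]
labels z.036 top [[ 0.59466871 -0.05777579  0.036     ]
 [ 0.58563483 -0.17213948  0.036     ]] side [[ 0.59518645 -0.056134    0.036     ]
 [ 0.58384105 -0.1727041   0.036     ]]
rear z.14 [[ 0.81249105 -0.01624568  0.14      ]
 [ 0.79309143 -0.2470628   0.14      ]] [[ 0.80933114 -0.0081463   0.14      ]
 [ 0.7931491  -0.24937559  0.14      ]]
scanner [[ 0.42617206 -0.31852823  0.036     ]
 [ 0.51675015 -0.34681369  0.036     ]
 [ 0.4444217  -0.28258688  0.036     ]]
```

```bash
python3 - <<'E'
from h import *
t=cv2.imread('pics/top0.png').astype(float);s=cv2.imread('pics/side0.png').astype(float)
# signal: strongest vertical gradient along columns near guess lines (top view), red channel (green bg has low red)
def edge(im,p,q,half,ch,n=60,lo=.08,hi=.92):
    p=np.array(p,float);q=np.array(q,float);d=(q-p)/np.linalg.norm(q-p);nn=np.array([-d[1],d[0]])
    o=np.arange(-half,half+.01,.1);pts=[]
    for a in np.linspace(lo,hi,n):
        c=p+(q-p)*a; m=(c+o[:,None]*nn).astype(np.float32)
        v=cv2.remap(im[...,ch].astype(np.float32),m[:,0].reshape(1,-1),m[:,1].reshape(1,-1),cv2.INTER_LINEAR)[0]
        v=cv2.GaussianBlur(v.reshape(1,-1),(0,0),5)[0]; g=np.abs(np.gradient(v)); pts.append(m[g.argmax()])
    pts=np.array(pts); 
    vx,vy,x,y=cv2.fitLine(pts,cv2.DIST_HUBER,0,.01,.01).ravel()
    f=lambda P:np.array([x,y])+np.array([vx,vy])*((P-np.array([x,y]))@np.array([vx,vy]))
    r=np.std((pts-[x,y])@[-vy,vx]); return f(p),f(q),r
A=lambda L,x,y,f:(np.array(L,float)+.5)/f-.5+[x,y]
for name,L,z in [('front',[[50,565],[515,592]],.026),('rear',[[84,68],[568,100]],.14),('striptop',[[55,503],[520,527]],.05)]:
    L=A(L,240,90,6); a,b,r=edge(t,L[0],L[1],2.5,2)
    X=onz('top',[a,b],z); d=X[0]-X[1]; print(name,a,b,round(r,2),X[:,:2],'yaw',np.degrees(np.arctan2(-d[0],d[1])))
for name,L,z in [('rear',[[378,35],[653,300]],.14),('front',[[35,330],[245,600]],.026)]:
    L=A(L,262,130,6); a,b,r=edge(s,L[0],L[1],2.5,2)
    X=onz('side',[a,b],z); d=X[0]-X[1]; print('side',name,round(r,2),X[:,:2],'yaw',np.degrees(np.arctan2(-d[0],d[1])))
E
```

```text
front [247.94453656 183.34374027] [325.3887799  188.65650565] 0.37 [[ 0.58831275  0.00477321]
 [ 0.56800043 -0.2339597 ]] yaw -4.8632340909645775
rear [253.56098835 101.26427725] [334.2370955  106.45071722] 0.11 [[ 0.81147381 -0.01616527]
 [ 0.79250556 -0.24700806]] yaw -4.697415780259289
striptop [248.78785787 172.86012239] [326.20172399 178.12634309] 0.13 [[ 0.61750657  0.00146192]
 [ 0.59762149 -0.23334887]] yaw -4.840572972670942
side rear 0.07 [[ 0.81099698 -0.00753598]
 [ 0.78981837 -0.25031677]] yaw -4.985490942188535
side front 0.48 [[ 5.85625088e-01  2.85831881e-04]
 [ 5.67478818e-01 -2.19795168e-01]] yaw -4.713528793937734
```

```bash
cat >> h.py <<'E'
def edge(im,p,q,half,ch,n=60,lo=.12,hi=.88):
    p=np.array(p,float);q=np.array(q,float);d=(q-p)/np.linalg.norm(q-p);nn=np.array([-d[1],d[0]])
    o=np.arange(-half,half+.01,.1);pts=[]
    for a in np.linspace(lo,hi,n):
        c=p+(q-p)*a; m=(c+o[:,None]*nn).astype(np.float32)
        v=cv2.remap(im[...,ch].astype(np.float32),m[:,0].reshape(1,-1),m[:,1].reshape(1,-1),cv2.INTER_LINEAR)[0]
        v=cv2.GaussianBlur(v.reshape(1,-1),(0,0),5)[0]; g=np.abs(np.gradient(v)); pts.append(m[g.argmax()])
    pts=np.array(pts); 
    vx,vy,x,y=cv2.fitLine(pts,cv2.DIST_HUBER,0,.01,.01).ravel()
    f=lambda P:np.array([x,y])+np.array([vx,vy])*((P-np.array([x,y]))@np.array([vx,vy]))
    r=np.std((pts-[x,y])@[-vy,vx]); return f(p),f(q),r
A=lambda L,x,y,f:(np.array(L,float)+.5)/f-.5+[x,y]
RY=np.radians(-4.8); RX=np.array([np.cos(RY),np.sin(RY),0]); RYv=np.array([-np.sin(RY),np.cos(RY),0]); RZ=np.array([0,0,1.])
RO=np.array([.636,-.1185,0])
DO=RO+.0575*RYv+.045*RZ
c30,s30=np.cos(np.pi/6),.5
DX=c30*RX+s30*RZ; DZ=-s30*RX+c30*RZ; DY=RYv
def deck(x,y,z): return DO+x*DX+y*DY+z*DZ
def Rdeck(): return np.c_[-DX,DY,-DZ]
def Rdown(phi):
    p=np.radians(phi); y=np.array([np.cos(p),np.sin(p),0]); z=np.array([0,0,-1.]); return np.c_[np.cross(y,z),y,z]
def cur():
    s=manip.read_state(); return s['position'],Ro.from_quat(s['tool_rot']).as_matrix(),s
def plan(tp,tR,n,g):
    p,R,s=cur()
    rv=Ro.from_matrix(R.T@tR).as_rotvec()/n; st=(tp-p)/n
    dps=[];
    for i in range(n):
        Ri=R@Ro.from_rotvec(rv*i).as_matrix(); dps.append(np.round(Ri.T@st/.5,4).tolist())
    t=np.round(rv/(2*np.pi),4).tolist()
    print('t',round(s['clock'],2),'p',np.round(p,4),'step mm',round(np.linalg.norm(st)*1000,1),'deg/row',round(np.degrees(np.linalg.norm(rv)),2))
    print('turn',t,'x',n); print('dp',dps)
def stat():
    p,R,s=cur(); print('t',round(s['clock'],2),'p',np.round(p,4),'phi',round(np.degrees(np.arctan2(R[1,1],R[0,1])),2),'z',np.round(R[:,2],3),'w',round(s['width'],4),'F',np.round(s['wrist_force'],2),'T',np.round(s['wrist_torque'],2),'q',np.round(s['q'],2))
E
python3 - <<'E'
from h import *
t=cv2.imread('pics/top0.png')
L=lambda a,b:A([a,b],100,90,3)
for nm,a,b in [('long far',[188,428],[296,327]),('long near',[226,467],[335,368]),('short far',[52,332],[127,270]),('short near',[92,376],[165,314])]:
    P=L(a,b);u,v,r=edge(t,P[0],P[1],2,2); X=onz('top',[u,v],.03 if 'far' in nm else 0.); d=X[1]-X[0]
    print(nm,round(r,2),X[:,:2],'ang',np.degrees(np.arctan2(d[1],d[0])),'len',np.linalg.norm(d))
P=A([[247,455],[312,215]],325,178,8);u,v,r=edge(t,P[0],P[1],1.2,2);X=onz('top',[u,v],.036);d=X[1]-X[0];print('scan',r,X,np.degrees(np.arctan2(d[1],d[0])))
print('eye',tri(A([[500,112]],262,245,8),A([[283,116]],325,178,8)))
print(DO)
E
```

```text
long far 0.13 [[0.44521513 0.26954327]
 [0.54473736 0.15907896]] ang -47.98289879908622 len 0.14868435240000985
long near 0.14 [[0.40117791 0.23346951]
 [0.50185655 0.12083227]] ang -48.20867218155777 len 0.15107394800148002
short far 0.16 [[0.54464275 0.40681084]
 [0.60625481 0.33115441]] ang -50.8417830249532 len 0.09757018731446929
short near 0.09 [[0.50051868 0.37453859]
 [0.56359966 0.29949286]] ang -49.95069409628407 len 0.09803606907507188
scan 0.3296104 [[ 0.42647518 -0.31759676  0.036     ]
 [ 0.51606348 -0.34890032  0.036     ]] -19.260217202017184
eye [[ 0.555404   -0.34033912  0.02227146  0.00158983]]
[ 0.64081148 -0.06120166  0.045     ]
```

```bash
python3 -c "
from h import *
plan(np.array([.4732,.1957,.08]),Rdown(41.9),10,1)"
```

```text
t 0.1 p [0.1689 0.4967 0.2308] step mm 45.4 deg/row 2.93
turn [-0.0, 0.0, 0.0081] x 10
dp [[-0.077, -0.0374, 0.0302], [-0.0788, -0.0334, 0.0302], [-0.0804, -0.0293, 0.0302], [-0.0818, -0.0252, 0.0302], [-0.083, -0.021, 0.0302], [-0.084, -0.0167, 0.0302], [-0.0847, -0.0124, 0.0302], [-0.0852, -0.008, 0.0302], [-0.0855, -0.0037, 0.0302], [-0.0856, 0.0007, 0.0302]]
```

>>> servo_tool(turn=[[0,0,0.008],[0,0,0.008],[0,0,0.008],[0,0,0.008],[0,0,0.008]], dp=[[-0.077,-0.037,0.03],[-0.079,-0.033,0.03],[-0.08,-0.029,0.03],[-0.082,-0.025,0.03],[-0.083,-0.021,0.03]], gripper=[1,1,1,1,1], squeeze=40)

```text
clock: 0.72
position: [0.3235, 0.3447, 0.1529]
tool_rot: [0.286, 0.958, -0.0, -0.0]
wrist_force: [0.4, 0.2, -0.1]
width: 0.0853
```

```bash
python3 -c "
from h import *
stat()
plan(np.array([.4732,.1957,.07]),Rdown(41.9),5,1)"
```

```text
t 0.72 p [0.3235 0.3447 0.1529] phi 56.71 z [-0.001 -0.001 -1.   ] w 0.0853 F [ 0.35  0.17 -0.14] T [ 0.01 -0.04  0.05] q [ 0.82  0.19 -0.28  1.1  -0.    1.4 ]
t 0.72 p [0.3235 0.3447 0.1529] step mm 45.4 deg/row 2.96
turn [-0.0, -0.0, 0.0082] x 5
dp [[-0.0828, -0.0169, 0.0332], [-0.0835, -0.0126, 0.0332], [-0.0841, -0.0083, 0.0332], [-0.0844, -0.0039, 0.0332], [-0.0845, 0.0004, 0.0332]]
```

>>> servo_tool(turn=[[0,0,0.008],[0,0,0.008],[0,0,0.008],[0,0,0.008],[0,0,0.009]], dp=[[-0.083,-0.017,0.033],[-0.0835,-0.0125,0.033],[-0.084,-0.0083,0.033],[-0.0845,-0.004,0.033],[-0.0845,0.0005,0.033]], gripper=[1,1,1,1,1])

```text
clock: 1.35
position: [0.4771, 0.1896, 0.067]
tool_rot: [0.411, 0.912, -0.001, -0.001]
wrist_force: [0.9, 1.0, 0.1]
width: 0.0854
```

```bash
python3 -c "
from h import *
stat()
plan(np.array([.4732,.1957,.004]),Rdown(41.9),3,1)
im=manip.capture('side');crop(im[:,:,::-1],150,90,130,100,6,'pics/g1.png')"
```

```text
t 1.35 p [0.4771 0.1896 0.067 ] phi 41.46 z [-0.002 -0.001 -1.   ] w 0.0854 F [0.93 1.   0.09] T [ 0.06 -0.05  0.01] q [ 0.38  0.33 -0.33  0.91 -0.    1.23]
t 1.35 p [0.4771 0.1896 0.067 ] step mm 21.2 deg/row 0.15
turn [-0.0001, -0.0, -0.0004] x 3
dp [[0.0048, 0.0008, 0.042], [0.0048, 0.0008, 0.042], [0.0048, 0.0008, 0.042]]
```

View pics/g1.png

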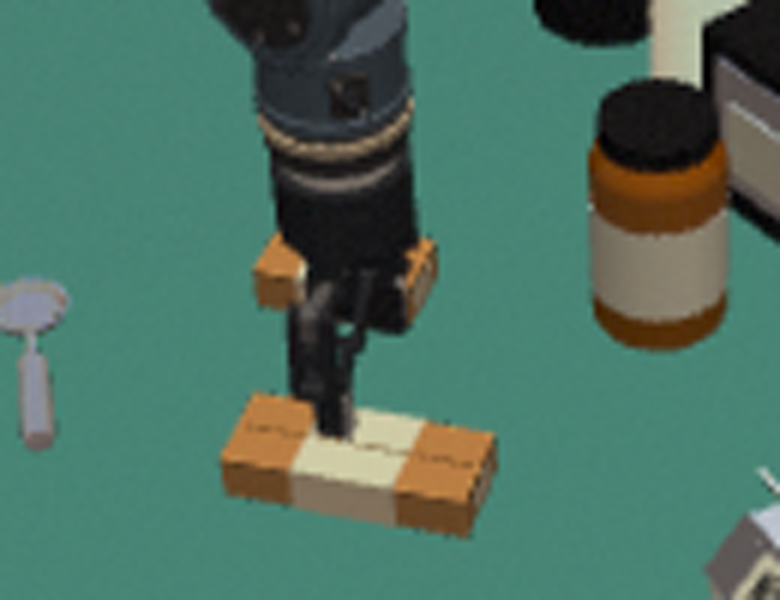

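The picture shows the gripper over the long carton, its near finger at about (335,430) just in front of the band's edge. I'll go down and close.

>>> servo_tool(turn=[[0,0,0],[0,0,0],[0,0,0],[0,0,0]], dp=[[0.007,0.001,0.04],[0.007,0.001,0.045],[0,0,0.03],[0,0,0.01]], gripper=[1,1,1,1])

```text
clock: 1.9
position: [0.476, 0.1901, -0.0006]
tool_rot: [0.415, 0.91, -0.003, -0.001]
wrist_force: [-0.2, 0.2, 0.8]
width: 0.0857
```

```bash
python3 -c "
from h import *
stat()
plan(np.array([.4732,.1957,.003]),Rdown(41.9),1,1)"
```

```text
t 1.9 p [ 0.476   0.1901 -0.0006] phi 40.92 z [-0.004 -0.004 -1.   ] w 0.0857 F [-0.23  0.25  0.75] T [ 0.03 -0.01  0.06] q [ 0.38  0.41 -0.42  0.75 -0.    1.24]
t 1.9 p [ 0.476   0.1901 -0.0006] step mm 7.2 deg/row 1.03
turn [-0.0009, 0.0001, -0.0027] x 1
dp [[0.0121, 0.0031, -0.0073]]
```

>>> servo_tool(turn=[[-0.001,0,-0.002],[0,0,0],[0,0,0],[0,0,0]], dp=[[0.012,0.003,-0.006],[0,0,0],[0,0,0],[0,0,0]], gripper=[1,1,0.6,0.5])

```text
clock: 2.4
position: [0.4735, 0.1965, 0.0041]
tool_rot: [0.409, 0.913, 0.001, 0.001]
wrist_force: [0.5, 0.3, -1.1]
width: 0.0593
```

```bash
python3 -c "
from h import *
stat()
plan(np.array([.4732,.1957,.003]),Rdown(41.9),1,1)"
```

```text
t 2.4 p [0.4735 0.1965 0.0041] phi 41.73 z [ 0.003  0.001 -1.   ] w 0.0593 F [ 0.5   0.32 -1.14] T [ 0.   -0.02  0.03] q [ 0.39  0.4  -0.42  0.75 -0.    1.24]
t 2.4 p [0.4735 0.1965 0.0041] step mm 1.4 deg/row 0.25
turn [0.0004, 0.0002, -0.0005] x 1
dp [[-0.0009, -0.0015, 0.0021]]
```

```bash
python3 -c "
from h import *
print(deck(.095,-.002,.09))
plan(np.array([.50,.16,.17]),Rdown(50),5,1)"
```

```text
[ 0.67778581 -0.06631352  0.17044229]
t 2.4 p [0.4735 0.1965 0.0041] step mm 34.4 deg/row 1.66
turn [0.0001, 0.0, -0.0046] x 5
dp [[-0.0181, -0.0016, -0.0664], [-0.018, -0.0022, -0.0664], [-0.0179, -0.0027, -0.0664], [-0.0178, -0.0033, -0.0664], [-0.0177, -0.0038, -0.0664]]
```

>>> servo_tool(turn=[[0,0,0],[0,0,-0.0045],[0,0,-0.0045],[0,0,-0.0045],[0,0,-0.0045]], dp=[[0,0,-0.06],[-0.018,-0.002,-0.07],[-0.018,-0.003,-0.07],[-0.018,-0.003,-0.066],[-0.018,-0.004,-0.066]], gripper=[0.5,0.5,0.5,0.5,0.5])

```text
clock: 3.02
position: [0.4918, 0.165, 0.1726]
tool_rot: [0.355, 0.935, -0.001, -0.001]
wrist_force: [0.2, 0.1, -2.3]
width: 0.0592
```

```bash
python3 -c "
from h import *
stat()
plan(deck(.095,-.002,.09),Rdeck(),9,1)
im=manip.capture('side');crop(im[:,:,::-1],150,50,200,150,4,'pics/g2.png')"
```

```text
t 3.02 p [0.4918 0.165  0.1726] phi 48.45 z [-0.003 -0.002 -1.   ] w 0.0592 F [ 0.16  0.11 -2.26] T [ 0.04 -0.06 -0.01] q [ 0.32  0.26 -0.14  1.18 -0.    1.05]
t 3.02 p [0.4918 0.165  0.1726] step mm 33.0 deg/row 5.24
turn [-0.003, -0.009, -0.0111] x 9
dp [[-0.065, -0.0111, 0.0004], [-0.064, -0.0156, 0.0038], [-0.0624, -0.0201, 0.0071], [-0.0604, -0.0245, 0.0101], [-0.0579, -0.0289, 0.0129], [-0.0549, -0.0331, 0.0155], [-0.0515, -0.0371, 0.0179], [-0.0478, -0.0409, 0.0199], [-0.0436, -0.0445, 0.0217]]
```

View pics/g2.png

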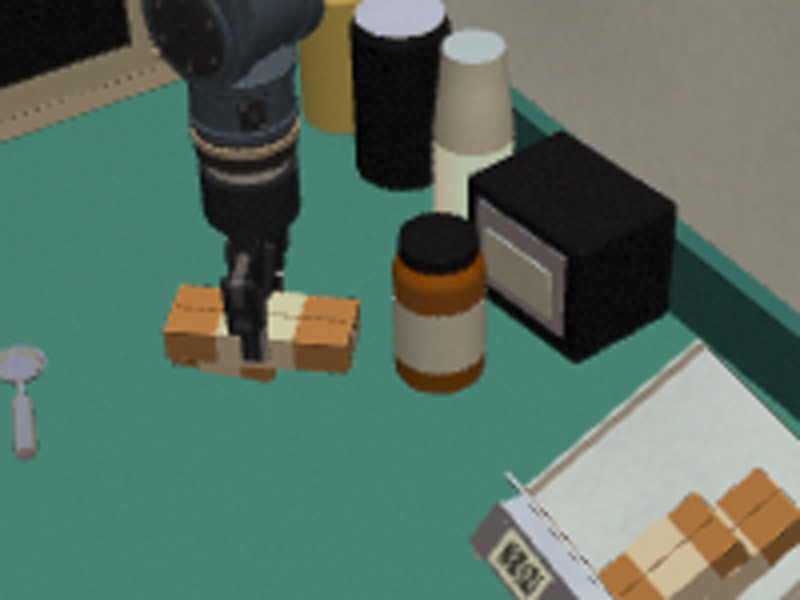

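The carton hangs level in the jaws at about (260,330), gripped at its middle.

>>> servo_tool(turn=[[-0.003,-0.009,-0.011],[-0.003,-0.009,-0.011],[-0.003,-0.009,-0.011],[-0.003,-0.009,-0.011],[-0.003,-0.009,-0.011]], dp=[[-0.065,-0.011,0],[-0.064,-0.0155,0.004],[-0.0625,-0.02,0.007],[-0.06,-0.0245,0.01],[-0.058,-0.029,0.013]], gripper=[0.5,0.5,0.5,0.5,0.5])

```text
clock: 3.7
position: [0.6008, 0.0344, 0.178]
tool_rot: [0.179, 0.972, -0.006, 0.154]
wrist_force: [-0.0, 0.2, -2.6]
width: 0.0592
```

```bash
python3 -c "
from h import *
stat()
plan(deck(.095,-.002,.09),Rdeck(),4,1)"
```

```text
t 3.7 p [0.6008 0.0344 0.178 ] phi 69.54 z [ 0.297 -0.066 -0.953] w 0.0592 F [-0.03  0.25 -2.57] T [ 0.1   0.37 -0.04] q [ 0.11  0.19 -0.28  0.81 -0.1   0.46]
t 3.7 p [0.6008 0.0344 0.178 ] step mm 31.8 deg/row 4.98
turn [-0.0028, -0.0084, -0.0107] x 4
dp [[-0.0505, -0.0338, 0.0184], [-0.0471, -0.0375, 0.0203], [-0.0434, -0.0409, 0.022], [-0.0393, -0.044, 0.0234]]
```

>>> servo_tool(turn=[[-0.003,-0.0085,-0.0105],[-0.003,-0.0085,-0.0105],[-0.003,-0.0085,-0.0105],[-0.003,-0.0085,-0.011]], dp=[[-0.0505,-0.034,0.0185],[-0.047,-0.0375,0.02],[-0.0435,-0.041,0.022],[-0.04,-0.044,0.0235]], gripper=[0.5,0.5,0.5,0.5])

```text
clock: 4.2
position: [0.6787, -0.0695, 0.1699]
tool_rot: [0.036, 0.964, -0.009, 0.263]
wrist_force: [0.5, -0.6, -2.0]
width: 0.0591
```

```bash
python3 -c "
from h import *
stat()
plan(deck(.085,-.002,.035),Rdeck(),3,1)
for n in('side','top'):
  im=manip.capture(n);cv2.imwrite(f'pics/{n}3.png',im[:,:,::-1])
crop(cv2.imread('pics/side3.png'),250,100,130,130,4,'a.png');crop(cv2.imread('pics/top3.png'),240,90,65,130,4,'b.png');cv2.imwrite('pics/g3.png',np.hstack([cv2.imread('a.png'),cv2.imread('b.png')]))"
```

```text
t 4.2 p [ 0.6787 -0.0695  0.1699] phi 85.75 z [ 0.507 -0.037 -0.861] w 0.0591 F [ 0.54 -0.57 -1.96] T [0.08 0.65 0.06] q [-0.11  0.2  -0.4   0.44  0.02 -0.03]
t 4.2 p [ 0.6787 -0.0695  0.1699] step mm 18.3 deg/row 0.26
turn [0.0003, 0.0005, 0.0004] x 3
dp [[0.0075, 0.0019, 0.0359], [0.0074, 0.002, 0.0359], [0.0073, 0.002, 0.0359]]
```

View pics/g3.png

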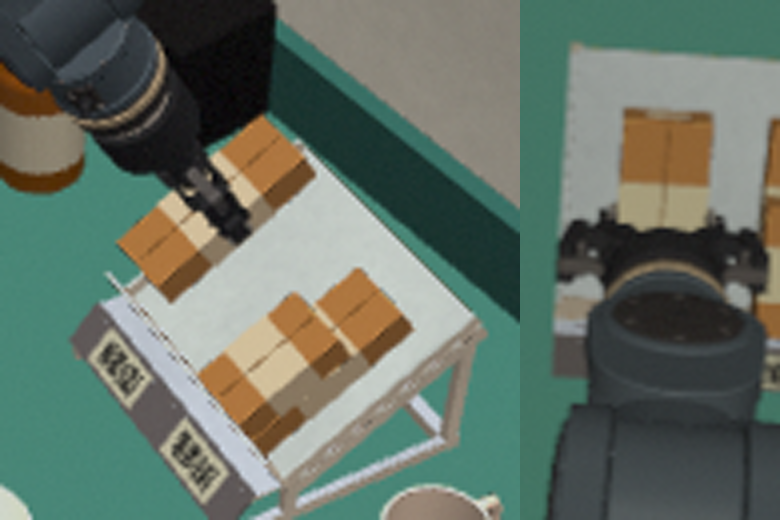

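The carton hangs parallel to the deck over the empty bay, side by side with the stock. I'll lower it.

>>> servo_tool(turn=[[0,0.0005,0.0005],[0,0.0005,0.0005],[0,0,0],[0,0,0]], dp=[[0.0075,0.002,0.036],[0.0075,0.002,0.036],[0.006,0.001,0.036],[0,0,0.026]], gripper=[0.5,0.5,0.5,0.5])

```text
clock: 4.8
position: [0.7025, -0.0694, 0.1031]
tool_rot: [0.042, 0.965, -0.008, 0.258]
wrist_force: [0.3, -0.8, -2.1]
width: 0.0593
```

```bash
cat >> h.py <<'E'
def dstat():
    p,R,s=cur(); d=p-DO; f=s['wrist_force']; e=np.degrees(Ro.from_matrix(R.T@Rdeck()).as_rotvec())
    print('deck',np.round([d@DX*1e3,d@DY*1e3,d@DZ*1e3],1),'F deck',np.round([f@DX,f@DY,f@DZ],2),'err deg',np.round(e,2))
E
python3 -c "
from h import *
stat();dstat()"
```

```text
t 4.8 p [ 0.7025 -0.0694  0.1031] phi 85.07 z [ 0.497 -0.038 -0.867] w 0.0593 F [ 0.26 -0.83 -2.1 ] T [0.04 0.65 0.02] q [-0.1   0.31 -0.43  0.3   0.01 -0.01]
deck [82.9 -3.  19.3] F deck [-0.77 -0.81 -1.98] err deg [ 0.22 -0.1  -0.28]
```

>>> servo_tool(turn=[[0.0005,0,-0.0008],[0,0,0],[0,0,0],[0,0,0]], dp=[[0,0,0.013],[0,0,0.008],[0,0,0.004],[0,0,0]], gripper=[0.5,0.5,0.5,0.5])

```text
clock: 5.3
position: [0.7093, -0.0692, 0.0912]
tool_rot: [0.04, 0.965, -0.01, 0.257]
wrist_force: [-1.1, -0.0, -2.4]
width: 0.0592
```

```bash
python3 -c "
from h import *
stat();dstat()"
```

```text
t 5.3 p [ 0.7093 -0.0692  0.0912] phi 85.26 z [ 0.496 -0.041 -0.867] w 0.0592 F [-1.05 -0.04 -2.45] T [ 0.02  0.62 -0.02] q [-0.1   0.34 -0.43  0.28  0.01 -0.02]
deck [82.7 -2.2  5.5] F deck [-2.13 -0.13 -1.6 ] err deg [ 0.05 -0.16  0.03]
```

>>> servo_tool(turn=[[0,0,0],[0,0,0]], dp=[[0,0,0.003],[0,0,0]], gripper=[0.5,0.5])

```text
clock: 5.55
position: [0.7102, -0.0693, 0.0907]
tool_rot: [0.04, 0.965, -0.01, 0.258]
wrist_force: [-0.5, -0.4, -3.4]
width: 0.0595
```

```bash
python3 -c "
from h import *
stat();dstat()"
```

```text
t 5.55 p [ 0.7102 -0.0693  0.0907] phi 85.25 z [ 0.497 -0.041 -0.867] w 0.0595 F [-0.51 -0.41 -3.37] T [0.03 0.75 0.02] q [-0.1   0.34 -0.43  0.28  0.01 -0.02]
deck [83.4 -2.3  4.7] F deck [-2.09 -0.45 -2.69] err deg [ 0.05 -0.09  0.03]
```

>>> servo_tool(turn=[[0,0,0],[0,0,0],[0,0,0]], dp=[[0,0,0.003],[0,0,0.003],[0,0,0]], gripper=[0.5,0.5,0.5])

```text
clock: 5.92
position: [0.7105, -0.0694, 0.0911]
tool_rot: [0.04, 0.965, -0.01, 0.259]
wrist_force: [0.3, -0.4, -2.3]
width: 0.0594
```

```bash
python3 -c "
from h import *
stat();dstat()"
```

```text
t 5.92 p [ 0.7105 -0.0694  0.0911] phi 85.25 z [ 0.498 -0.041 -0.866] w 0.0594 F [ 0.28 -0.37 -2.3 ] T [ 0.03  0.65 -0.04] q [-0.1   0.34 -0.43  0.28  0.01 -0.02]
deck [83.8 -2.3  4.9] F deck [-0.88 -0.35 -2.15] err deg [0.06 0.01 0.02]
```

>>> servo_tool(turn=[[0,0,0],[0,0,0]], dp=[[0,0,0.006],[0,0,0.003]], gripper=[0.5,0.5])

```text
clock: 6.18
position: [0.7111, -0.0695, 0.0908]
tool_rot: [0.04, 0.965, -0.01, 0.259]
wrist_force: [-13.1, 0.3, 12.1]
width: 0.0594
```

```bash
python3 -c "
from h import *
stat();dstat()"
```

```text
t 6.17 p [ 0.7111 -0.0695  0.0908] phi 85.25 z [ 0.5   -0.041 -0.865] w 0.0594 F [-13.07   0.28  12.07] T [0.24 1.66 0.17] q [-0.1   0.34 -0.43  0.27  0.01 -0.02]
deck [84.1 -2.3  4.3] F deck [-5.27 -0.82 16.97] err deg [0.07 0.09 0.02]
```

>>> servo_tool(turn=[[0,0,0],[0,0,0],[0,0,0]], dp=[[0.008,0,0],[0.006,0,0],[0,0,0]], gripper=[0.5,0.5,0.5])

```text
clock: 6.55
position: [0.7047, -0.069, 0.0872]
tool_rot: [0.04, 0.965, -0.01, 0.259]
wrist_force: [-4.7, 0.6, 3.2]
width: 0.0591
```

```bash
python3 -c "
from h import *
stat();dstat()"
```

```text
t 6.55 p [ 0.7047 -0.069   0.0872] phi 85.24 z [ 0.5   -0.041 -0.865] w 0.0591 F [-4.65  0.6   3.23] T [0.21 1.01 0.02] q [-0.1   0.33 -0.45  0.26  0.01 -0.02]
deck [76.8 -2.4  4.3] F deck [-2.44  0.21  5.14] err deg [0.06 0.1  0.01]
```

>>> servo_tool(turn=[[0,0,0],[0,0,0]], dp=[[0.006,0,0],[0.004,0,0]], gripper=[0.5,0.5])

```text
clock: 6.8
position: [0.7029, -0.0689, 0.0863]
tool_rot: [0.04, 0.964, -0.01, 0.262]
wrist_force: [5.3, -0.3, 2.6]
width: 0.0595
```

```bash
python3 -c "
from h import *
stat();dstat()"
```

```text
t 6.8 p [ 0.7029 -0.0689  0.0863] phi 85.24 z [ 0.504 -0.041 -0.863] w 0.0595 F [ 5.26 -0.35  2.63] T [ 0.02 -0.63 -0.04] q [-0.1   0.33 -0.47  0.24  0.01 -0.02]
deck [74.8 -2.5  4.6] F deck [ 5.88  0.09 -0.36] err deg [0.06 0.38 0.  ]
```

>>> servo_tool(turn=[[0,0.001,0],[0,0,0],[0,0,0],[0,0,0]], dp=[[0.002,0,0.004],[0.001,0,0],[0,0,0],[0,0,0]], gripper=[0.5,0.5,0.74,0.8])

```text
clock: 7.3
position: [0.7023, -0.0689, 0.0857]
tool_rot: [0.04, 0.965, -0.01, 0.26]
wrist_force: [-0.1, 0.5, -0.2]
width: 0.0684
```

```bash
python3 -c "
from h import *
stat();dstat()"
```

```text
t 7.3 p [ 0.7023 -0.0689  0.0857] phi 85.23 z [ 0.5   -0.041 -0.865] w 0.0684 F [-0.12  0.47 -0.19] T [ 0.06  0.49 -0.01] q [-0.1   0.33 -0.46  0.25  0.01 -0.02]
deck [74.  -2.5  4.3] F deck [-0.23  0.46 -0.08] err deg [0.06 0.11 0.01]
```

>>> servo_tool(turn=[[0,0,0],[0,0,0],[0,0,0],[0,0,0],[0,0,0]], dp=[[0,0,-0.02],[0,0,-0.05],[0,0,-0.08],[0,0,-0.1],[0,0,-0.1]], gripper=[0.8,0.8,0.8,0.9,1])

```text
clock: 7.92
position: [0.6101, -0.0612, 0.2372]
tool_rot: [0.04, 0.966, -0.01, 0.255]
wrist_force: [0.3, -0.1, 0.6]
width: 0.0849
```

```bash
python3 -c "
from h import *
stat()
plan(np.array([.56,.30,.20]),Rdown(39.6),10,1)
for n in('side','top'):
  im=manip.capture(n);cv2.imwrite(f'pics/{n}4.png',im[:,:,::-1])
crop(cv2.imread('pics/side4.png'),250,100,130,130,4,'a.png');crop(cv2.imread('pics/top4.png'),240,90,65,130,4,'b.png');cv2.imwrite('pics/g4.png',np.hstack([cv2.imread('a.png'),cv2.imread('b.png')]))"
```

```text
t 7.92 p [ 0.6101 -0.0612  0.2372] phi 85.24 z [ 0.492 -0.04  -0.87 ] w 0.0849 F [ 0.35 -0.06  0.56] T [0.06 0.39 0.03] q [-0.11  0.04 -0.39  0.63  0.01 -0.02]
t 7.92 p [ 0.6101 -0.0612  0.2372] step mm 36.7 deg/row 5.39
turn [0.0033, 0.0078, 0.0124] x 10
dp [[0.0176, 0.0712, -0.0014], [0.0232, 0.0695, -0.0018], [0.0286, 0.0675, -0.002], [0.0338, 0.065, -0.0018], [0.0389, 0.0621, -0.0013], [0.0436, 0.0589, -0.0006], [0.0481, 0.0553, 0.0005], [0.0522, 0.0515, 0.0018], [0.0559, 0.0473, 0.0034], [0.0592, 0.0429, 0.0053]]
```

View pics/g4.png

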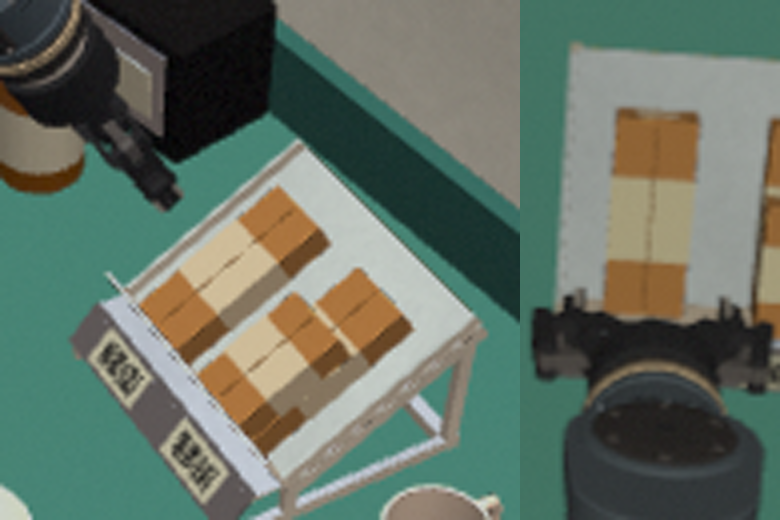

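>>> servo_tool(turn=[[0.0033,0.0078,0.0124],[0.0033,0.0078,0.0124],[0.0033,0.0078,0.0124],[0.0033,0.0078,0.0124],[0.0033,0.0078,0.0124]], dp=[[0.0175,0.071,-0.0015],[0.023,0.0695,-0.002],[0.0285,0.0675,-0.002],[0.034,0.065,-0.002],[0.039,0.062,-0.0015]], gripper=[1,1,1,1,1])

```text
clock: 8.65
position: [0.5856, 0.1213, 0.2246]
tool_rot: [0.248, 0.96, -0.006, 0.133]
wrist_force: [1.0, -1.4, 0.3]
width: 0.0853
```

```bash
python3 -c "
from h import *
stat()
t=cv2.imread('pics/top0.png'); print('jar lid',onz('top',A([[210,150]],100,90,3),.15))
plan(np.array([.5535,.3525,.17]),Rdown(39.6),5,1)"
```

```text
t 8.65 p [0.5856 0.1213 0.2246] phi 61.39 z [ 0.252 -0.077 -0.965] w 0.0853 F [ 0.97 -1.35  0.25] T [ 0.08  0.17 -0.03] q [ 0.28  0.2  -0.12  1.03 -0.14  0.77]
jar lid [[0.70078475 0.22183554 0.15      ]]
t 8.65 p [0.5856 0.1213 0.2246] step mm 47.9 deg/row 5.24
turn [0.0033, 0.0079, 0.0118] x 5
dp [[0.0604, 0.0737, 0.0107], [0.0651, 0.0693, 0.0124], [0.0694, 0.0646, 0.0143], [0.0733, 0.0596, 0.0165], [0.0766, 0.0544, 0.019]]
```

>>> servo_tool(turn=[[0.0033,0.008,0.012],[0.0033,0.008,0.012],[0.0033,0.008,0.012],[0.0033,0.008,0.012],[0.0033,0.008,0.012]], dp=[[0.06,0.074,0.011],[0.065,0.069,0.0125],[0.0695,0.0645,0.0145],[0.0735,0.0595,0.0165],[0.0765,0.0545,0.019]], gripper=[1,1,1,1,1])

```text
clock: 9.28
position: [0.5537, 0.3601, 0.1672]
tool_rot: [0.435, 0.901, 0.0, -0.006]
wrist_force: [0.9, -0.3, 0.6]
width: 0.0854
```

```bash
python3 -c "
from h import *
stat()
plan(np.array([.5535,.3525,.08]),Rdown(39.6),3,1)"
```

```text
t 9.28 p [0.5537 0.3601 0.1672] phi 38.49 z [-0.011  0.006 -1.   ] w 0.0854 F [ 0.9  -0.3   0.61] T [-0.02  0.03  0.01] q [0.57 0.5  0.23 1.3  0.01 1.47]
t 9.28 p [0.5537 0.3601 0.1672] step mm 29.2 deg/row 0.44
turn [-0.0003, -0.0006, -0.001] x 3
dp [[-0.0045, -0.003, 0.0581], [-0.0043, -0.0031, 0.0581], [-0.0041, -0.0032, 0.0582]]
```

>>> servo_tool(turn=[[-0.0005,-0.001,-0.002],[-0.0005,-0.001,-0.001],[0,0,0],[0,0,0]], dp=[[-0.007,-0.004,0.058],[-0.006,-0.003,0.058],[-0.002,-0.002,0.058],[0,0,0]], gripper=[1,1,1,1])

```text
clock: 9.78
position: [0.5531, 0.355, 0.0733]
tool_rot: [0.424, 0.906, -0.002, -0.001]
wrist_force: [-1.0, -0.3, 0.4]
width: 0.0856
```

```bash
python3 -c "
from h import *
stat()
plan(np.array([.5535,.3525,.004]),Rdown(39.6),3,1)
for n in('side','top'):
  im=manip.capture(n);cv2.imwrite(f'pics/{n}5.png',im[:,:,::-1])
crop(cv2.imread('pics/side5.png'),150,80,100,90,5,'pics/g5.png')"
```

```text
t 9.78 p [0.5531 0.355  0.0733] phi 39.79 z [-0.003 -0.002 -1.   ] w 0.0856 F [-0.98 -0.28  0.42] T [0.01 0.01 0.03] q [ 0.57  0.55  0.06  1.08 -0.    1.45]
t 9.78 p [0.5531 0.355  0.0733] step mm 23.1 deg/row 0.09
turn [-0.0002, -0.0, 0.0002] x 3
dp [[-0.0015, -0.0007, 0.0462], [-0.0015, -0.0008, 0.0462], [-0.0015, -0.0008, 0.0462]]
```

View pics/g5.png

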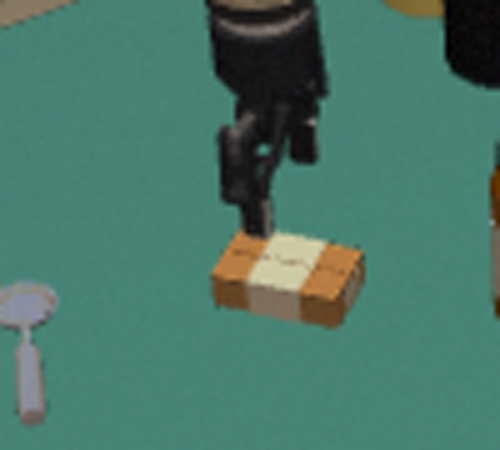

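The gripper is straight above the short carton (about (290,275)), fingers astride its width.

>>> servo_tool(turn=[[0,0,0],[0,0,0],[0,0,0],[0,0,0]], dp=[[-0.003,-0.001,0.05],[-0.003,-0.001,0.05],[0,0,0.03],[0,0,0.004]], gripper=[1,1,1,1])

```text
clock: 10.38
position: [0.5603, 0.3558, 0.0145]
tool_rot: [0.425, 0.905, 0.005, 0.003]
wrist_force: [-0.9, 0.2, 0.1]
width: 0.085
```

```bash
python3 -c "
from h import *
stat()
plan(np.array([.5535,.3525,.004]),Rdown(39.6),1,1)"
```

```text
t 10.38 p [0.5603 0.3558 0.0145] phi 39.76 z [ 0.01   0.006 -1.   ] w 0.085 F [-0.91  0.18  0.09] T [-0.    0.02  0.01] q [ 0.57  0.59 -0.02  0.94 -0.    1.44]
t 10.38 p [0.5603 0.3558 0.0145] step mm 13.0 deg/row 0.72
turn [0.0019, 0.0003, 0.0004] x 1
dp [[0.0037, -0.015, 0.0209]]
```

>>> servo_tool(turn=[[0.002,0,0],[0,0,0]], dp=[[0.0035,-0.015,0.015],[0,0,0.006]], gripper=[1,1])

```text
clock: 10.62
position: [0.554, 0.3528, 0.0053]
tool_rot: [0.424, 0.905, 0.0, 0.001]
wrist_force: [0.1, 0.2, -1.2]
width: 0.0852
```

```bash
python3 -c "
from h import *
stat()
plan(np.array([.5535,.3525,.004]),Rdown(39.6),1,1)"
```

```text
t 10.62 p [0.554  0.3528 0.0053] phi 39.77 z [ 0.002 -0.001 -1.   ] w 0.0852 F [ 0.1   0.2  -1.21] T [-0.04 -0.   -0.03] q [ 0.57  0.6  -0.04  0.93 -0.    1.44]
t 10.62 p [0.554  0.3528 0.0053] step mm 1.4 deg/row 0.21
turn [0.0002, 0.0003, 0.0005] x 1
dp [[0.0001, -0.0011, 0.0025]]
```

>>> servo_tool(turn=[[0,0,0],[0,0,0],[0,0,0]], dp=[[0,0,0.001],[0,0,0],[0,0,0]], gripper=[0.7,0.5,0.5])

```text
clock: 11.0
position: [0.5545, 0.3532, 0.0057]
tool_rot: [0.424, 0.905, 0.001, 0.002]
wrist_force: [-0.4, 0.4, -0.9]
width: 0.0591
```

```bash
python3 -c "
from h import *
stat()
plan(np.array([.56,.29,.20]),Rdown(50),5,1)"
```

```text
t 11.0 p [0.5545 0.3532 0.0057] phi 39.77 z [ 0.003  0.    -1.   ] w 0.0591 F [-0.38  0.39 -0.88] T [-0.    0.04 -0.04] q [ 0.57  0.6  -0.04  0.93 -0.    1.44]
t 11.0 p [0.5545 0.3532 0.0057] step mm 40.9 deg/row 2.05
turn [0.0001, 0.0001, -0.0057] x 5
dp [[-0.021, -0.0143, -0.0777], [-0.0205, -0.0151, -0.0777], [-0.0199, -0.0158, -0.0777], [-0.0193, -0.0166, -0.0777], [-0.0186, -0.0173, -0.0777]]
```

>>> servo_tool(turn=[[0,0,0],[0,0,-0.006],[0,0,-0.006],[0,0,-0.006],[0,0,-0.006]], dp=[[0,0,-0.07],[-0.02,-0.015,-0.08],[-0.02,-0.016,-0.08],[-0.02,-0.0165,-0.08],[-0.0185,-0.017,-0.078]], gripper=[0.5,0.5,0.5,0.5,0.5])

```text
clock: 11.62
position: [0.5553, 0.301, 0.2016]
tool_rot: [0.352, 0.936, -0.002, -0.001]
wrist_force: [0.6, 0.1, -0.1]
width: 0.0594
```

```bash
python3 -c "
from h import *
stat()
print(deck(.06,-.0025,.11))
plan(deck(.06,-.0025,.11),Rdeck(),10,1)"
```

```text
t 11.62 p [0.5553 0.301  0.2016] phi 48.75 z [-0.003 -0.004 -1.   ] w 0.0594 F [ 0.63  0.14 -0.07] T [-0.02 -0.04  0.01] q [ 0.5   0.44  0.21  1.34 -0.    1.22]
[ 0.63757446 -0.06343864  0.17026279]
t 11.62 p [0.5553 0.301  0.2016] step mm 37.5 deg/row 4.69
turn [-0.0027, -0.0081, -0.0099] x 10
dp [[-0.0604, -0.0439, 0.0065], [-0.0572, -0.0477, 0.0087], [-0.0536, -0.0513, 0.0106], [-0.0498, -0.0547, 0.0124], [-0.0456, -0.0579, 0.0138], [-0.0412, -0.0608, 0.015], [-0.0366, -0.0635, 0.0159], [-0.0317, -0.0659, 0.0165], [-0.0267, -0.068, 0.0169], [-0.0216, -0.0698, 0.0169]]
```

>>> servo_tool(turn=[[-0.0027,-0.008,-0.01],[-0.0027,-0.008,-0.01],[-0.0027,-0.008,-0.01],[-0.0027,-0.008,-0.01],[-0.0027,-0.008,-0.01]], dp=[[-0.0605,-0.044,0.0065],[-0.057,-0.0475,0.0085],[-0.0535,-0.0515,0.0105],[-0.05,-0.0545,0.0125],[-0.0455,-0.058,0.014]], gripper=[0.5,0.5,0.5,0.5,0.5])

```text
clock: 12.25
position: [0.6011, 0.116, 0.1905]
tool_rot: [0.193, 0.972, -0.005, 0.138]
wrist_force: [-0.3, -0.1, -1.5]
width: 0.0591
```

```bash
python3 -c "
from h import *
stat()
plan(deck(.06,-.0025,.11),Rdeck(),5,1)"
```

```text
t 12.25 p [0.6011 0.116  0.1905] phi 67.92 z [ 0.266 -0.062 -0.962] w 0.0591 F [-0.35 -0.1  -1.5 ] T [0.09 0.28 0.01] q [ 0.25  0.23 -0.18  0.92 -0.13  0.63]
t 12.25 p [0.6011 0.116  0.1905] step mm 36.9 deg/row 4.46
turn [-0.0024, -0.0077, -0.0094] x 5
dp [[-0.0376, -0.0613, 0.0161], [-0.0331, -0.0637, 0.0169], [-0.0284, -0.0658, 0.0174], [-0.0236, -0.0676, 0.0176], [-0.0187, -0.0691, 0.0176]]
```

>>> servo_tool(turn=[[-0.0024,-0.0077,-0.0095],[-0.0024,-0.0077,-0.0095],[-0.0024,-0.0077,-0.0095],[-0.0024,-0.0077,-0.0095],[-0.0024,-0.0077,-0.0095]], dp=[[-0.0375,-0.0615,0.016],[-0.033,-0.0635,0.017],[-0.0285,-0.066,0.0175],[-0.0235,-0.0675,0.0175],[-0.0185,-0.069,0.0175]], gripper=[0.5,0.5,0.5,0.5,0.5])

```text
clock: 12.88
position: [0.6383, -0.069, 0.1717]
tool_rot: [0.033, 0.964, -0.013, 0.263]
wrist_force: [0.9, 1.0, 0.0]
width: 0.0591
```

```bash
python3 -c "
from h import *
stat();dstat()
plan(deck(.058,-.0025,.055),Rdeck(),3,1)
for n in('side','top'):
  im=manip.capture(n);cv2.imwrite(f'pics/{n}6.png',im[:,:,::-1])
crop(cv2.imread('pics/side6.png'),250,100,130,130,4,'a.png');crop(cv2.imread('pics/top6.png'),240,90,65,130,4,'b.png');cv2.imwrite('pics/g6.png',np.hstack([cv2.imread('a.png'),cv2.imread('b.png')]))"
```

```text
t 12.88 p [ 0.6383 -0.069   0.1717] phi 85.93 z [ 0.507 -0.042 -0.861] w 0.0591 F [0.87 0.95 0.04] T [0.06 0.53 0.06] q [-0.12  0.13 -0.48  0.43  0.02 -0.04]
deck [ 61.7  -8.  110.7] F deck [ 0.7   1.02 -0.36] err deg [0.04 0.56 0.82]
t 12.88 p [ 0.6383 -0.069   0.1717] step mm 18.7 deg/row 0.33
turn [0.0, 0.0005, 0.0008] x 3
dp [[0.0028, 0.0037, 0.0371], [0.0027, 0.0037, 0.0371], [0.0026, 0.0037, 0.0371]]
```

View pics/g6.png

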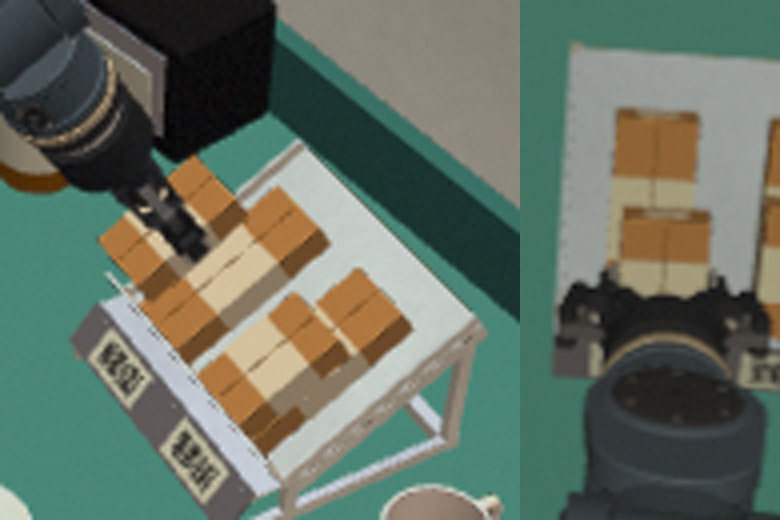

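The short carton hangs over the placed long one, parallel to it.

>>> servo_tool(turn=[[0,0.001,0.0015],[0,0.0005,0.001],[0,0,0],[0,0,0]], dp=[[0.004,0.005,0.037],[0.004,0.005,0.037],[0.002,0.002,0.037],[0,0,0.015]], gripper=[0.5,0.5,0.5,0.5])

```text
clock: 13.48
position: [0.6666, -0.0648, 0.1099]
tool_rot: [0.044, 0.965, -0.01, 0.257]
wrist_force: [0.4, 0.5, -0.6]
width: 0.0591
```

```bash
python3 -c "
from h import *
stat();dstat()"
```

```text
t 13.47 p [ 0.6666 -0.0648  0.1099] phi 84.82 z [ 0.495 -0.042 -0.868] w 0.0591 F [ 0.44  0.45 -0.57] T [ 0.    0.56 -0.02] q [-0.1   0.25 -0.5   0.3   0.01 -0.01]
deck [55.  -1.5 43.2] F deck [ 0.06  0.49 -0.69] err deg [-0.04 -0.24 -0.42]
```

>>> servo_tool(turn=[[0,-0.0007,-0.0012],[0,0,0],[0,0,0]], dp=[[-0.003,-0.001,0.008],[0,0,0.004],[0,0,0.003]], gripper=[0.5,0.5,0.5])

```text
clock: 13.85
position: [0.6715, -0.0644, 0.1039]
tool_rot: [0.04, 0.965, -0.011, 0.258]
wrist_force: [-23.6, 1.2, 23.9]
width: 0.0592
```

```bash
python3 -c "
from h import *
stat();dstat()"
```

```text
t 13.85 p [ 0.6715 -0.0644  0.1039] phi 85.29 z [ 0.498 -0.042 -0.866] w 0.0592 F [-23.61   1.16  23.87] T [0.17 1.82 0.04] q [-0.1   0.27 -0.5   0.28  0.01 -0.02]
deck [56.2 -0.6 35.5] F deck [-8.53 -0.82 32.48] err deg [ 0.01 -0.05  0.1 ]
```

>>> servo_tool(turn=[[0,0,0],[0,0,0],[0,0,0]], dp=[[0,0,0],[0.006,0,0],[0.002,0,0]], gripper=[0.5,0.5,0.5])

```text
clock: 14.22
position: [0.6682, -0.0642, 0.1035]
tool_rot: [0.04, 0.965, -0.011, 0.259]
wrist_force: [-1.2, 0.7, -0.3]
width: 0.0592
```

```bash
python3 -c "
from h import *
stat();dstat()"
```

```text
t 14.22 p [ 0.6682 -0.0642  0.1035] phi 85.26 z [ 0.5   -0.042 -0.865] w 0.0592 F [-1.2   0.69 -0.26] T [ 0.03  0.51 -0.02] q [-0.1   0.26 -0.51  0.27  0.01 -0.01]
deck [53.1 -0.7 36.9] F deck [-1.21  0.59  0.4 ] err deg [-0.    0.09  0.07]
```

>>> servo_tool(turn=[[0,0,0],[0,0,0]], dp=[[0.006,-0.002,0.001],[0.005,-0.001,0.001]], gripper=[0.5,0.5])

```text
clock: 14.48
position: [0.6666, -0.0652, 0.1023]
tool_rot: [0.04, 0.964, -0.011, 0.262]
wrist_force: [7.3, 2.6, 4.6]
width: 0.0592
```

```bash
python3 -c "
from h import *
stat();dstat()"
```

```text
t 14.47 p [ 0.6666 -0.0652  0.1023] phi 85.29 z [ 0.505 -0.041 -0.862] w 0.0592 F [7.32 2.56 4.64] T [ 0.63 -1.05  0.06] q [-0.1   0.26 -0.53  0.25  0.01 -0.02]
deck [51.2 -1.9 36.6] F deck [8.45 3.16 0.48] err deg [0.06 0.46 0.07]
```

>>> servo_tool(turn=[[0,0.0012,0],[0,0,0]], dp=[[0.003,0,0.005],[0.001,0,0.002]], gripper=[0.5,0.5])

```text
clock: 14.72
position: [0.6672, -0.0654, 0.1015]
tool_rot: [0.04, 0.965, -0.011, 0.261]
wrist_force: [-9.7, 1.5, 12.9]
width: 0.0594
```

```bash
python3 -c "
from h import *
stat();dstat()"
```

```text
t 14.72 p [ 0.6672 -0.0654  0.1015] phi 85.28 z [ 0.502 -0.041 -0.864] w 0.0594 F [-9.71  1.47 12.9 ] T [0.27 0.86 0.03] q [-0.1   0.26 -0.52  0.26  0.01 -0.02]
deck [51.3 -1.9 35.6] F deck [-2.03  0.65 16.07] err deg [0.06 0.25 0.06]
```

>>> servo_tool(turn=[[0,0.0007,0],[0,0,0]], dp=[[0.003,0,0.0005],[0.003,0,0.0005]], gripper=[0.5,0.5])

```text
clock: 14.98
position: [0.6669, -0.0654, 0.1017]
tool_rot: [0.04, 0.964, -0.011, 0.261]
wrist_force: [5.3, 0.4, 4.5]
width: 0.0595
```

```bash
python3 -c "
from h import *
stat();dstat()"
```

```text
t 14.97 p [ 0.6669 -0.0654  0.1017] phi 85.27 z [ 0.502 -0.041 -0.864] w 0.0595 F [5.28 0.37 4.5 ] T [ 0.2  -0.82 -0.09] q [-0.1   0.26 -0.52  0.26  0.01 -0.02]
deck [51.2 -2.  35.9] F deck [6.78 0.81 1.29] err deg [0.06 0.27 0.05]
```

>>> servo_tool(turn=[[0,0.0007,0],[0,0,0],[0,0,0],[0,0,0]], dp=[[0.001,0,0.0025],[0.001,0,0],[0,0,0],[0,0,0]], gripper=[0.5,0.74,0.8,0.8])

```text
clock: 15.48
position: [0.6639, -0.0654, 0.0984]
tool_rot: [0.04, 0.966, -0.011, 0.256]
wrist_force: [-1.0, -0.7, 0.3]
width: 0.0685
```

```bash
python3 -c "
from h import *
stat();dstat()"
```

```text
t 15.47 p [ 0.6639 -0.0654  0.0984] phi 85.26 z [ 0.494 -0.041 -0.868] w 0.0685 F [-0.97 -0.67  0.34] T [0.05 0.42 0.  ] q [-0.1   0.26 -0.52  0.27  0.01 -0.02]
deck [47.  -2.3 34.6] F deck [-0.62 -0.75  0.75] err deg [ 0.02 -0.27  0.05]
```

Now lift off along the normal and look.

>>> servo_tool(turn=[[0,0,0],[0,0,0],[0,0,0],[0,0,0],[0,0,0]], dp=[[0,0,-0.02],[0,0,-0.05],[0,0,-0.08],[0,0,-0.1],[0,0,-0.1]], gripper=[0.8,0.8,0.8,0.9,1])

```text
clock: 16.1
position: [0.5725, -0.0579, 0.2508]
tool_rot: [0.04, 0.967, -0.01, 0.252]
wrist_force: [1.4, 0.2, 0.6]
width: 0.0854
```

```bash
python3 -c "
from h import *
stat()
plan(np.array([.492,-.316,.12]),Rdown(70.7),8,1)
for n in('side','top'):
  im=manip.capture(n);cv2.imwrite(f'pics/{n}7.png',im[:,:,::-1])
crop(cv2.imread('pics/side7.png'),250,100,130,130,4,'a.png');crop(cv2.imread('pics/top7.png'),240,90,65,130,4,'b.png');cv2.imwrite('pics/g7.png',np.hstack([cv2.imread('a.png'),cv2.imread('b.png')]))"
```

```text
t 16.1 p [ 0.5725 -0.0579  0.2508] phi 85.26 z [ 0.486 -0.04  -0.873] w 0.0854 F [1.39 0.19 0.63] T [0.05 0.38 0.04] q [-0.11 -0.03 -0.42  0.67  0.01 -0.02]
t 16.1 p [ 0.5725 -0.0579  0.2508] step mm 37.5 deg/row 4.07
turn [0.0013, 0.0101, 0.0049] x 8
dp [[0.0288, -0.066, 0.0214], [0.0253, -0.0666, 0.0236], [0.0217, -0.0672, 0.0257], [0.0179, -0.0676, 0.0275], [0.014, -0.0678, 0.029], [0.01, -0.068, 0.0303], [0.0059, -0.068, 0.0314], [0.0018, -0.0678, 0.0322]]
```

View pics/g7.png

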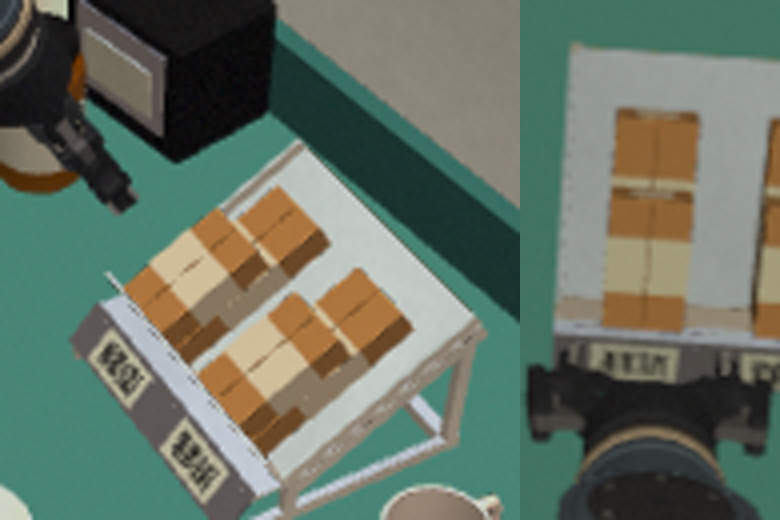

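The pair now matches the stocked bay: short carton flat on the long one, both ends at the stop (about (185,345) side, (645,328) top). Now to the scanner.

>>> servo_tool(turn=[[0.0013,0.01,0.005],[0.0013,0.01,0.005],[0.0013,0.01,0.005],[0.0013,0.01,0.005],[0.0013,0.01,0.005]], dp=[[0.029,-0.066,0.0215],[0.0255,-0.0665,0.0235],[0.0215,-0.067,0.0255],[0.018,-0.0675,0.0275],[0.014,-0.068,0.029]], gripper=[1,1,1,1,1])

```text
clock: 16.82
position: [0.5222, -0.2214, 0.1741]
tool_rot: [0.122, 0.988, -0.003, 0.099]
wrist_force: [1.2, 0.6, 0.4]
width: 0.0853
```

```bash
python3 -c "
from h import *
stat()
plan(np.array([.492,-.316,.12]),Rdown(70.7),4,1)
for n in('side','top'):
  im=manip.capture(n);cv2.imwrite(f'pics/{n}8.png',im[:,:,::-1])
crop(cv2.imread('pics/side8.png'),265,130,100,100,4,'a.png');crop(cv2.imread('pics/top8.png'),240,95,95,100,4,'b.png');cv2.imwrite('pics/g8.png',np.hstack([cv2.imread('a.png'),cv2.imread('b.png')]))"
```

```text
t 16.82 p [ 0.5222 -0.2214  0.1741] phi 76.03 z [ 0.195 -0.031 -0.98 ] w 0.0853 F [1.23 0.65 0.41] T [ 0.05  0.14 -0.03] q [-0.43  0.2  -0.24  0.94  0.05 -0.18]
t 16.82 p [ 0.5222 -0.2214  0.1741] step mm 28.3 deg/row 3.13
turn [0.0011, 0.0078, 0.0036] x 4
dp [[0.0083, -0.05, 0.025], [0.0059, -0.05, 0.0257], [0.0035, -0.05, 0.0263], [0.0011, -0.0498, 0.0267]]
```

View pics/g8.png

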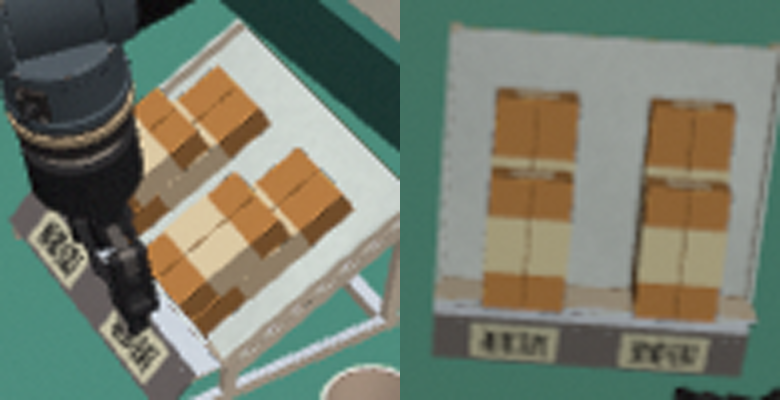

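The top view shows both stacks with ends in line at the stop (530,305 and 680,318) and parallel to the slope; nothing else has moved.

```bash
python3 -c "
from h import *
plan(np.array([.495,-.318,.09]),Rdown(70.3),5,1)"
```

```text
t 16.93 p [ 0.522  -0.2227  0.1725] step mm 25.8 deg/row 2.5
turn [0.0009, 0.0062, 0.003] x 5
dp [[0.0074, -0.0402, 0.0315], [0.0054, -0.0401, 0.0319], [0.0034, -0.04, 0.0323], [0.0014, -0.0399, 0.0326], [-0.0006, -0.0397, 0.0328]]
```

>>> servo_tool(turn=[[0.001,0.0062,0.003],[0.001,0.0062,0.003],[0.001,0.0062,0.003],[0.001,0.0062,0.003],[0.001,0.0062,0.003]], dp=[[0.0075,-0.04,0.0315],[0.0055,-0.04,0.032],[0.0035,-0.04,0.0325],[0.0015,-0.04,0.0325],[-0.0005,-0.04,0.033]], gripper=[1,1,1,1,1])

```text
clock: 17.55
position: [0.4949, -0.3177, 0.0889]
tool_rot: [0.17, 0.985, -0.002, -0.001]
wrist_force: [-0.1, -0.3, 0.1]
width: 0.0855
```

```bash
python3 -c "
from h import *
stat()
plan(np.array([.495,-.318,.04]),Rdown(70.3),2,1)"
```

```text
t 17.55 p [ 0.4949 -0.3177  0.0889] phi 70.38 z [-0.002 -0.004 -1.   ] w 0.0855 F [-0.11 -0.28  0.06] T [-0.02 -0.01 -0.03] q [-0.57  0.42 -0.12  1.03 -0.   -0.23]
t 17.55 p [ 0.4949 -0.3177  0.0889] step mm 24.5 deg/row 0.14
turn [-0.0004, -0.0001, 0.0001] x 2
dp [[-0.0002, 0.0, 0.0489], [-0.0002, -0.0001, 0.0489]]
```

>>> servo_tool(turn=[[-0.0004,0,0],[0,0,0],[0,0,0]], dp=[[0,0,0.049],[0,0,0.04],[0,0,0]], gripper=[1,1,1])

```text
clock: 17.92
position: [0.4948, -0.3173, 0.0418]
tool_rot: [0.17, 0.985, -0.0, -0.001]
wrist_force: [0.2, 0.6, -0.0]
width: 0.0852
```

```bash
python3 -c "
from h import *
stat()
plan(np.array([.495,-.318,.012]),Rdown(70.3),2,1)
im=manip.capture('side');crop(im[:,:,::-1],240,190,130,110,5,'pics/g9.png')"
```

```text
t 17.93 p [ 0.4948 -0.3173  0.0418] phi 70.38 z [-0.002 -0.001 -1.   ] w 0.0852 F [ 0.16  0.64 -0.02] T [-0.01  0.03  0.  ] q [-0.57  0.47 -0.18  0.92 -0.   -0.23]
t 17.93 p [ 0.4948 -0.3173  0.0418] step mm 14.9 deg/row 0.08
turn [-0.0001, -0.0001, 0.0001] x 2
dp [[-0.0005, -0.0006, 0.0298], [-0.0004, -0.0006, 0.0298]]
```

View pics/g9.png

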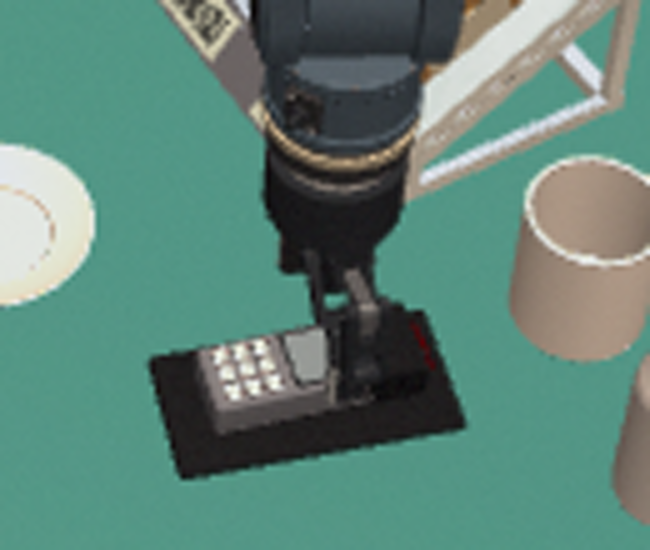

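Gripper is astride the scanner just behind its nose, near finger at (355,370), as projected for its middle. Descend and grip.

>>> servo_tool(turn=[[0,0,0],[0,0,0],[0,0,0]], dp=[[-0.0005,-0.0005,0.03],[0,0,0.026],[0,0,0.002]], gripper=[1,1,1])

```text
clock: 18.35
position: [0.4967, -0.3179, 0.0139]
tool_rot: [0.17, 0.985, -0.001, 0.001]
wrist_force: [-0.2, -0.5, -0.3]
width: 0.0854
```

```bash
python3 -c "
from h import *
stat()
plan(np.array([.495,-.318,.012]),Rdown(70.3),1,1)"
```

```text
t 18.35 p [ 0.4967 -0.3179  0.0139] phi 70.43 z [ 0.002 -0.003 -1.   ] w 0.0854 F [-0.16 -0.55 -0.32] T [-0.03  0.02 -0.02] q [-0.57  0.49 -0.22  0.86 -0.   -0.23]
t 18.35 p [ 0.4967 -0.3179  0.0139] step mm 2.5 deg/row 0.24
turn [-0.0004, 0.0004, 0.0004] x 1
dp [[0.0031, -0.0012, 0.0037]]
```

>>> servo_tool(turn=[[0,0,0],[0,0,0],[0,0,0],[0,0,0]], dp=[[0.003,0,0.001],[0,0,0],[0,0,0],[0,0,0]], gripper=[0.7,0.5,0.4,0.4])

```text
clock: 18.85
position: [0.4954, -0.3177, 0.014]
tool_rot: [0.17, 0.985, -0.002, 0.002]
wrist_force: [-0.5, 0.1, -1.8]
width: 0.0449
```

```bash
python3 -c "
from h import *
stat()
L=RO+.0575*RYv-.046*RX+.036*RZ; n=-np.cos(np.radians(40))*RX+np.sin(np.radians(40))*RZ
eye=L+.09*n; org=eye-.064*RX-.011*RZ; print('label',L,'eye',eye,'org',org)
plan(np.array([.47,-.28,.13]),Rdown(75),4,1)"
```

```text
t 18.85 p [ 0.4954 -0.3177  0.014 ] phi 70.42 z [ 0.003 -0.004 -1.   ] w 0.0449 F [-0.46  0.06 -1.8 ] T [-0.01  0.   -0.06] q [-0.57  0.49 -0.22  0.85 -0.   -0.23]
label [ 0.5949728  -0.05735248  0.036     ] eye [ 0.5262706  -0.05158339  0.09385088] org [ 0.46249506 -0.04622801  0.08285088]
t 18.85 p [ 0.4954 -0.3177  0.014 ] step mm 31.1 deg/row 1.15
turn [-0.0001, 0.0001, -0.0032] x 4
dp [[0.0181, 0.0133, -0.0581], [0.0179, 0.0137, -0.0581], [0.0176, 0.0141, -0.058], [0.0174, 0.0145, -0.058]]
```

>>> servo_tool(turn=[[0,0,0],[0,0,-0.003],[0,0,-0.003],[0,0,-0.003]], dp=[[0,0,-0.05],[0.018,0.0135,-0.06],[0.0175,0.014,-0.058],[0.0175,0.0145,-0.058]], gripper=[0.4,0.4,0.4,0.4])

```text
clock: 19.35
position: [0.4748, -0.2878, 0.1272]
tool_rot: [0.142, 0.99, -0.0, -0.001]
wrist_force: [0.6, 0.2, -0.8]
width: 0.0449
```

```bash
python3 -c "
from h import *
stat()
plan(np.array([.45,-.0452,.11]),Rdown(85.2),8,1)"
```

```text
t 19.35 p [ 0.4748 -0.2878  0.1272] phi 73.71 z [-0.002 -0.    -1.   ] w 0.0449 F [ 0.58  0.18 -0.78] T [-0.03  0.01  0.02] q [-0.54  0.34 -0.14  1.09 -0.   -0.26]
t 19.35 p [ 0.4748 -0.2878  0.1272] step mm 30.6 deg/row 1.44
turn [-0.0, -0.0, -0.004] x 8
dp [[0.023, 0.0565, 0.0043], [0.0215, 0.057, 0.0043], [0.0201, 0.0576, 0.0043], [0.0187, 0.058, 0.0043], [0.0172, 0.0585, 0.0043], [0.0157, 0.0589, 0.0043], [0.0142, 0.0593, 0.0043], [0.0128, 0.0596, 0.0043]]
```

>>> servo_tool(turn=[[0,0,-0.004],[0,0,-0.004],[0,0,-0.004],[0,0,-0.004],[0,0,-0.004]], dp=[[0.023,0.0565,0.004],[0.0215,0.057,0.004],[0.02,0.0575,0.004],[0.0185,0.058,0.004],[0.017,0.0585,0.004]], gripper=[0.4,0.4,0.4,0.4,0.4])

```text
clock: 19.98
position: [0.46, -0.1341, 0.1197]
tool_rot: [0.079, 0.997, -0.001, 0.002]
wrist_force: [-0.3, 0.7, -1.2]
width: 0.0453
```

```bash
python3 -c "
from h import *
stat()
plan(np.array([.4565,-.0457,.095]),Rdown(85.2),4,1)"
```

```text
t 19.98 p [ 0.46   -0.1341  0.1197] phi 80.97 z [ 0.004 -0.003 -1.   ] w 0.0453 F [-0.26  0.74 -1.2 ] T [ 0.01 -0.03 -0.02] q [-0.28  0.22 -0.33  1.01 -0.   -0.12]
t 19.98 p [ 0.46   -0.1341  0.1197] step mm 23.0 deg/row 1.06
turn [-0.0001, 0.0002, -0.0029] x 4
dp [[0.0087, 0.0434, 0.0122], [0.0079, 0.0435, 0.0122], [0.0071, 0.0437, 0.0123], [0.0063, 0.0438, 0.0123]]
```

>>> servo_tool(turn=[[0,0,-0.003],[0,0,-0.003],[0,0,-0.003],[0,0,-0.003],[0,0,0]], dp=[[0.0085,0.0435,0.012],[0.008,0.0435,0.012],[0.007,0.0435,0.0125],[0.0065,0.044,0.0125],[0,0,0]], gripper=[0.4,0.4,0.4,0.4,0.4])

```text
clock: 20.6
position: [0.4552, -0.0411, 0.0945]
tool_rot: [0.038, 0.999, -0.001, 0.002]
wrist_force: [0.2, -0.9, -2.0]
width: 0.0452
```

```bash
python3 -c "
from h import *
stat()
plan(np.array([.4625,-.0462,.089]),Rdown(85.2),1,1)
for n in('side','top'):
  im=manip.capture(n);cv2.imwrite(f'pics/{n}10.png',im[:,:,::-1])
crop(cv2.imread('pics/side10.png'),220,140,110,110,5,'pics/g10.png');crop(cv2.imread('pics/top10.png'),215,150,100,80,7,'pics/g10t.png')"
```

```text
t 20.6 p [ 0.4552 -0.0411  0.0945] phi 85.59 z [ 0.004 -0.003 -1.   ] w 0.0452 F [ 0.17 -0.86 -1.95] T [-0.01  0.01  0.03] q [-0.09  0.21 -0.42  0.93 -0.   -0.01]
t 20.6 p [ 0.4552 -0.0411  0.0945] step mm 10.4 deg/row 0.48
turn [-0.0004, 0.0007, 0.0011] x 1
dp [[-0.0152, -0.0089, 0.0111]]
```

View pics/g10.png

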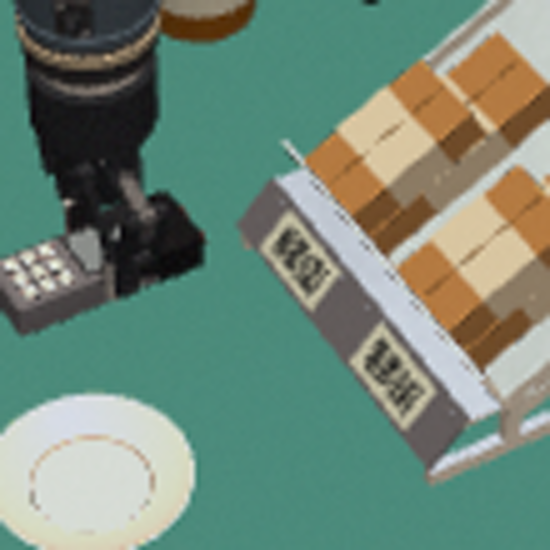

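View pics/g10t.png

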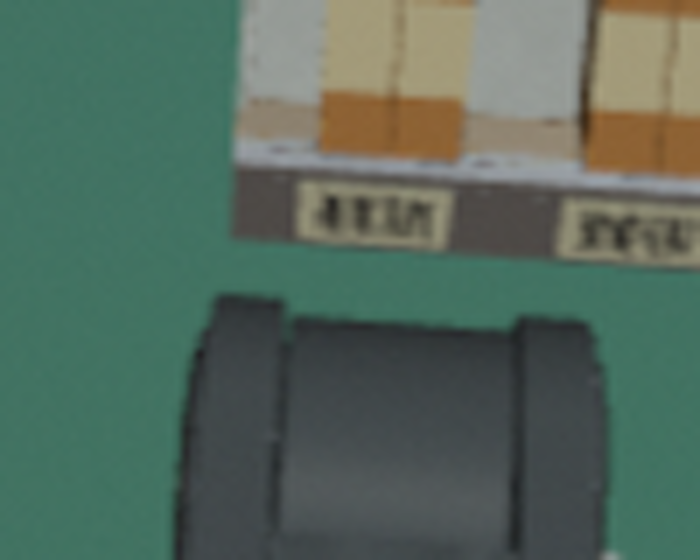

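The scanner is level, keys up, its nose at about (180,240) facing the left-hand label at (300,262). I'll check its length offset by projecting its model corners.

```bash
python3 - <<'E'
from h import *
p,R,s=cur()
ax=-R[:,0]; ax/=np.linalg.norm(ax)  # scanner forward
left=R[:,1]; up=-R[:,2]
O=p+R[:,2]*.006
pts={'nose tip R top':(63,-25,28),'nose tip L top':(63,25,28),'nose R bot':(63,-25,0),'rear R top':(-65,-23,28),'rear R bot':(-65,-23,0),'rear L top':(-65,23,28)}
for k,v in pts.items():
    v=np.array(v)/1e3; X=O+ax*v[0]+left*v[1]+up*v[2]; print(k,np.round((proj('side',X)[0]-[220,140])*5,0))
eye=O+ax*.064+up*.011; b=ax*np.cos(np.radians(40))-up*np.sin(np.radians(40))
L=RO+.0575*RYv-.046*RX+.036*RZ; n=-np.cos(np.radians(40))*RX+np.sin(np.radians(40))*RZ
tt=((L-eye)@n)/(b@n); h=eye+b*tt-L; print('dist',tt,'miss y',h@RYv,'up',h@np.cross(n,RYv),'ang',np.degrees(np.arccos(-b@n)))
E
python3 -c "
from h import *
crop(cv2.imread('pics/side10.png'),205,160,75,60,10,'pics/g11.png')"
```

```text
nose tip R top [211. 232.]
nose tip L top [172. 183.]
nose R bot [211. 264.]
rear R top [ 22. 306.]
rear R bot [ 25. 337.]
rear L top [-11. 258.]
dist 0.09950064836020102 miss y 0.003935960267102315 up -0.0010424894470000337 ang 0.3280599338458873
```

View pics/g11.png

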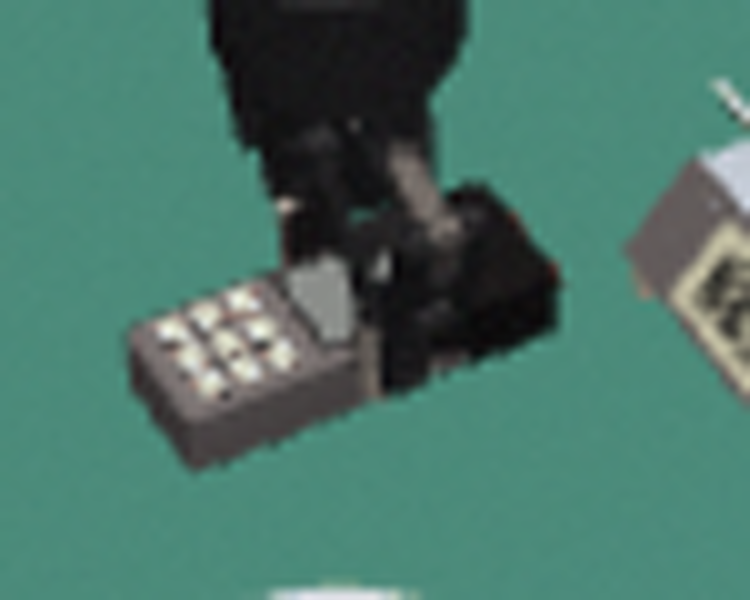

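>>> servo_tool(turn=[[0,0.001,0.001],[0,0,0],[0,0,0]], dp=[[-0.009,-0.006,0.006],[-0.008,-0.003,0.006],[0,0,0]], gripper=[0.4,0.4,0.4])

```text
clock: 21.08
position: [0.4654, -0.0497, 0.089]
tool_rot: [0.044, 0.999, -0.002, -0.0]
wrist_force: [-0.5, -0.0, -2.1]
width: 0.0451
```

```bash
cat > beam.py <<'E'
from h import *
stat()
p,R,s=cur(); ax=-R[:,0];left=R[:,1];up=-R[:,2];O=p+R[:,2]*.006
eye=O+ax*.064+up*.011; b=ax*np.cos(np.radians(40))-up*np.sin(np.radians(40))
L=RO+.0575*RYv-.046*RX+.036*RZ; n=-np.cos(np.radians(40))*RX+np.sin(np.radians(40))*RZ
tt=((L-eye)@n)/(b@n); h=eye+b*tt-L; print('dist',tt,'miss y',h@RYv,'up',h@np.cross(n,RYv),'ang',np.degrees(np.arccos(-b@n)),'eye',eye)
plan(np.array([.4625,-.0462,.089]),Rdown(85.2),1,1)
E
python3 beam.py
```

```text
t 21.07 p [ 0.4654 -0.0497  0.089 ] phi 84.96 z [-0.    -0.004 -1.   ] w 0.0451 F [-0.48 -0.01 -2.11] T [ 0.01  0.01 -0.03] q [-0.1   0.24 -0.4   0.93 -0.   -0.02]
dist 0.08771386229888066 miss y -0.003928879600035823 up -0.002148339883363243 ang 0.31503561156826737 eye [ 0.52911403 -0.05528112  0.09403776]
t 21.07 p [ 0.4654 -0.0497  0.089 ] step mm 4.5 deg/row 0.32
turn [-0.0006, -0.0, -0.0007] x 1
dp [[0.0063, 0.0064, 0.0001]]
```

>>> servo_tool(turn=[[-0.0006,0,-0.0007],[0,0,0],[0,0,0]], dp=[[0.004,0.0065,0],[0,0,0],[0,0,0]], gripper=[0.4,0.4,0.4])

```text
clock: 21.45
position: [0.4633, -0.0463, 0.089]
tool_rot: [0.042, 0.999, 0.0, -0.0]
wrist_force: [-0.3, -0.1, -2.7]
width: 0.0448
```

```bash
python3 beam.py
```

```text
t 21.45 p [ 0.4633 -0.0463  0.089 ] phi 85.19 z [-0.001  0.001 -1.   ] w 0.0448 F [-0.3  -0.11 -2.72] T [-0.04  0.03 -0.02] q [-0.1   0.24 -0.41  0.93  0.   -0.02]
dist 0.08944175763437968 miss y -3.483166951912107e-05 up -0.000521597832030085 ang 0.03700742987823004 eye [ 0.52706051 -0.0517062   0.0939327 ]
t 21.45 p [ 0.4633 -0.0463  0.089 ] step mm 0.8 deg/row 0.05
turn [0.0001, -0.0001, -0.0] x 1
dp [[0.0016, 0.0001, -0.0001]]
```

On target (miss under 1 mm, angle 0.04°). Hold.

>>> servo_tool(turn=[[0,0,0],[0,0,0],[0,0,0],[0,0,0],[0,0,0]], dp=[[0,0,0],[0,0,0],[0,0,0],[0,0,0],[0,0,0]], gripper=[0.4,0.4,0.4,0.4,0.4])

```text
clock: 22.08
position: [0.4633, -0.0462, 0.0892]
tool_rot: [0.042, 0.999, 0.0, -0.0]
wrist_force: [-0.1, -0.7, -1.8]
width: 0.0453
```

>>> servo_tool(turn=[[0,0,0],[0,0,0],[0,0,0],[0,0,0],[0,0,0]], dp=[[0,0,0],[0,0,0],[0,0,0],[0,0,0],[0,0,0]], gripper=[0.4,0.4,0.4,0.4,0.4])

```text
clock: 22.7
position: [0.4633, -0.0462, 0.0891]
tool_rot: [0.042, 0.999, 0.0, -0.0]
wrist_force: [-0.8, 0.3, -1.6]
width: 0.0449
```

>>> servo_tool(turn=[[0,0,0],[0,0,0],[0,0,0],[0,0,0],[0,0,0]], dp=[[0,0,0],[0,0,0],[0,0,0],[0,0,0],[0,0,0]], gripper=[0.4,0.4,0.4,0.4,0.4])

```text
clock: 23.32
position: [0.4633, -0.0462, 0.0891]
tool_rot: [0.042, 0.999, 0.0, -0.0]
wrist_force: [-0.5, -0.1, -1.6]
width: 0.0451
```

>>> servo_tool(turn=[[0,0,0],[0,0,0],[0,0,0],[0,0,0],[0,0,0]], dp=[[0,0,0],[0,0,0],[0,0,0],[0,0,0],[0,0,0]], gripper=[0.4,0.4,0.4,0.4,0.4])

```text
clock: 23.95
position: [0.4633, -0.0462, 0.0891]
tool_rot: [0.042, 0.999, 0.0, -0.0]
wrist_force: [-0.1, -0.5, -1.7]
width: 0.045
```

```bash
python3 beam.py; python3 - <<'E'
from h import *
t=cv2.imread('pics/top0.png')
print('pad corners by edges')
c=A([[200,62],[398,130],[258,540],[57,465]],325,178,8)
for i in range(4):
    a,b,r=edge(t,c[i],c[(i+1)%4],2,1); X=onz('top',[a,b],.008); d=X[1]-X[0]; print(round(r,2),X[:,:2],np.degrees(np.arctan2(d[1],d[0])),np.linalg.norm(d), 'mid',X.mean(0)[:2])
plan(np.array([.47,-.28,.13]),Rdown(70),8,1)
E
```

```text
t 23.95 p [ 0.4633 -0.0462  0.0891] phi 85.21 z [-0.  0. -1.] w 0.045 F [-0.08 -0.55 -1.7 ] T [-0.02  0.06 -0.04] q [-0.1   0.24 -0.41  0.93  0.   -0.02]
dist 0.08952797845016294 miss y 0.00010044890155244504 up -0.0007156422281396523 ang 0.0259729445703295 eye [ 0.5271089  -0.05158727  0.09411246]
t 23.95 p [ 0.4633 -0.0462  0.0891] step mm 0.8 deg/row 0.03
turn [0.0001, -0.0, 0.0] x 1
dp [[0.0017, -0.0001, 0.0003]]
pad corners by edges
0.16 [[ 0.58052245 -0.31338481]
 [ 0.55085554 -0.3886091 ]] -111.523258343146 0.08086296242910022 mid [ 0.565689   -0.35099696]
0.16 [[ 0.55080872 -0.38992472]
 [ 0.39354073 -0.32767377]] 158.4049924199423 0.1691401892292159 mid [ 0.47217473 -0.35879924]
0.15 [[ 0.39232158 -0.32759328]
 [ 0.42234603 -0.25134922]] 68.50577887133223 0.0819428194638458 mid [ 0.40733381 -0.28947125]
0.11 [[ 0.42448091 -0.24851552]
 [ 0.58024014 -0.31002476]] -21.5490386703361 0.16746439832183793 mid [ 0.50236053 -0.27927014]
t 23.95 p [ 0.4633 -0.0462  0.0891] step mm 29.7 deg/row 1.9
turn [0.0, -0.0, 0.0053] x 8
dp [[-0.0065, -0.0581, -0.0102], [-0.0085, -0.0578, -0.0102], [-0.0104, -0.0575, -0.0102], [-0.0123, -0.0572, -0.0102], [-0.0142, -0.0567, -0.0102], [-0.016, -0.0562, -0.0102], [-0.0179, -0.0557, -0.0102], [-0.0197, -0.055, -0.0102]]
```

>>> servo_tool(turn=[[0,0,0.0053],[0,0,0.0053],[0,0,0.0053],[0,0,0.0053],[0,0,0.0053]], dp=[[-0.0065,-0.058,-0.01],[-0.0085,-0.058,-0.01],[-0.0105,-0.0575,-0.01],[-0.0125,-0.057,-0.01],[-0.014,-0.0565,-0.01]], gripper=[0.4,0.4,0.4,0.4,0.4])

```text
clock: 24.58
position: [0.4675, -0.1945, 0.1145]
tool_rot: [0.125, 0.992, 0.001, -0.0]
wrist_force: [1.4, 0.7, -1.5]
width: 0.0453
```

```bash
python3 -c "
from h import *
stat()
plan(np.array([.487,-.3195,.07]),Rdown(68.45),5,1)"
```

```text
t 24.57 p [ 0.4675 -0.1945  0.1145] phi 75.61 z [-0.001  0.001 -1.   ] w 0.0453 F [ 1.37  0.67 -1.45] T [-0.02 -0.03 -0.02] q [-0.39  0.28 -0.27  1.02  0.   -0.14]
t 24.57 p [ 0.4675 -0.1945  0.1145] step mm 26.8 deg/row 1.43
turn [0.0, -0.0, 0.004] x 5
dp [[-0.02, -0.0465, 0.0177], [-0.0212, -0.046, 0.0177], [-0.0223, -0.0454, 0.0178], [-0.0234, -0.0449, 0.0178], [-0.0245, -0.0443, 0.0178]]
```

>>> servo_tool(turn=[[0,0,0.004],[0,0,0.004],[0,0,0.004],[0,0,0.004],[0,0,0.004]], dp=[[-0.02,-0.0465,0.0175],[-0.021,-0.046,0.0175],[-0.0225,-0.0455,0.018],[-0.0235,-0.045,0.018],[-0.0245,-0.0445,0.018]], gripper=[0.4,0.4,0.4,0.4,0.4])

```text
clock: 25.2
position: [0.4878, -0.3256, 0.0695]
tool_rot: [0.19, 0.982, 0.0, 0.001]
wrist_force: [0.6, -0.0, -2.0]
width: 0.0449
```

>>> servo_tool(turn=[[0,0,0]], dp=[[0,0,0.01]], gripper=[0.4])

```text
clock: 25.32
position: [0.488, -0.3276, 0.0636]
tool_rot: [0.191, 0.982, 0.0, 0.001]
wrist_force: [1.1, 0.1, -1.9]
width: 0.0452
```

```bash
python3 -c "
from h import *
stat()
plan(np.array([.487,-.3195,.025]),Rdown(68.45),3,1)"
```

```text
t 25.32 p [ 0.488  -0.3276  0.0636] phi 67.95 z [ 0.002 -0.    -1.   ] w 0.0452 F [ 1.08  0.06 -1.86] T [ 0.02 -0.02 -0.03] q [-0.59  0.44 -0.16  0.97  0.   -0.21]
t 25.32 p [ 0.488  -0.3276  0.0636] step mm 13.1 deg/row 0.17
turn [0.0, 0.0001, -0.0005] x 3
dp [[0.0027, 0.0047, 0.0257], [0.0027, 0.0047, 0.0257], [0.0026, 0.0047, 0.0257]]
```

>>> servo_tool(turn=[[0,0,-0.001],[0,0,-0.0004],[0,0,0],[0,0,0]], dp=[[0.005,0.009,0.025],[0.003,0.005,0.025],[0,0.001,0.02],[0,0,0]], gripper=[0.4,0.4,0.4,0.4])

```text
clock: 25.82
position: [0.4862, -0.3166, 0.0252]
tool_rot: [0.186, 0.983, 0.001, -0.0]
wrist_force: [0.2, 0.1, -0.7]
width: 0.045
```

```bash
python3 -c "
from h import *
stat()
plan(np.array([.487,-.3195,.015]),Rdown(68.45),2,1)"
```

```text
t 25.82 p [ 0.4862 -0.3166  0.0252] phi 68.58 z [-0.001  0.002 -1.   ] w 0.045 F [ 0.16  0.13 -0.66] T [-0.03  0.    0.01] q [-0.58  0.47 -0.22  0.88  0.   -0.2 ]
t 25.82 p [ 0.4862 -0.3166  0.0252] step mm 5.3 deg/row 0.08
turn [0.0001, -0.0001, 0.0002] x 2
dp [[-0.0018, -0.0025, 0.0102], [-0.0018, -0.0025, 0.0102]]
```

>>> servo_tool(turn=[[0,0,0.0003],[0,0,0],[0,0,0]], dp=[[-0.0035,-0.005,0.01],[0,0,0.006],[0,0,0.002]], gripper=[0.4,0.4,0.4])

```text
clock: 26.2
position: [0.4876, -0.3199, 0.0164]
tool_rot: [0.187, 0.982, 0.001, 0.0]
wrist_force: [0.7, 1.2, -1.5]
width: 0.0448
```

```bash
python3 -c "
from h import *
stat()
plan(np.array([.487,-.3195,.014]),Rdown(68.45),1,1)"
```

```text
t 26.2 p [ 0.4876 -0.3199  0.0164] phi 68.48 z [ 0.001  0.001 -1.   ] w 0.0448 F [ 0.73  1.24 -1.47] T [-0.02 -0.03  0.03] q [-0.58  0.48 -0.23  0.86  0.   -0.21]
t 26.2 p [ 0.4876 -0.3199  0.0164] step mm 2.5 deg/row 0.08
turn [0.0002, 0.0, 0.0001] x 1
dp [[0.0015, 0.0003, 0.0048]]
```

>>> servo_tool(turn=[[0,0,0],[0,0,0],[0,0,0]], dp=[[0.001,0,0.005],[0,0,0.002],[0,0,0]], gripper=[0.4,0.4,0.4])

```text
clock: 26.58
position: [0.4874, -0.3199, 0.0142]
tool_rot: [0.187, 0.982, 0.0, 0.001]
wrist_force: [-0.0, 0.4, -1.2]
width: 0.0453
```

```bash
python3 -c "
from h import *
stat()"
```

```text
t 26.57 p [ 0.4874 -0.3199  0.0142] phi 68.48 z [ 0.002  0.    -1.   ] w 0.0453 F [-0.    0.4  -1.24] T [-0.04 -0.04  0.02] q [-0.58  0.49 -0.23  0.85  0.   -0.21]
```

>>> servo_tool(turn=[[0,0,0],[0,0,0]], dp=[[0,0,0.003],[0,0,0.002]], gripper=[0.4,0.4])

```text
clock: 26.82
position: [0.4875, -0.32, 0.0139]
tool_rot: [0.187, 0.982, -0.0, 0.002]
wrist_force: [-2.8, 2.6, 10.6]
width: 0.0447
```

```bash
python3 -c "
from h import *
stat()"
```

```text
t 26.82 p [ 0.4875 -0.32    0.0139] phi 68.48 z [ 0.003 -0.001 -1.   ] w 0.0447 F [-2.82  2.6  10.56] T [ 0.43  0.73 -0.  ] q [-0.58  0.49 -0.23  0.85  0.   -0.21]
```

Scanner touches the pad. Release, and draw straight up.

>>> servo_tool(turn=[[0,0,0],[0,0,0],[0,0,0],[0,0,0],[0,0,0]], dp=[[0,0,0],[0,0,0],[0,0,0],[0,0,-0.03],[0,0,-0.06]], gripper=[0.6,0.75,0.85,0.85,0.9])

```text
clock: 27.45
position: [0.4863, -0.3194, 0.0587]
tool_rot: [0.187, 0.982, 0.001, 0.0]
wrist_force: [0.4, -1.5, -0.0]
width: 0.0768
```

>>> servo_tool(turn=[[0,0,0],[0,0,0],[0,0,0],[0,0,0],[0,0,0]], dp=[[0,0,-0.1],[0,0,-0.1],[0.06,0.06,-0.06],[0.1,0.06,0],[0.1,0.06,0]], gripper=[1,1,1,1,1])

```text
clock: 28.08
position: [0.3998, -0.1882, 0.199]
tool_rot: [0.188, 0.982, -0.001, 0.005]
wrist_force: [0.4, 0.5, 0.5]
width: 0.0858
```

```bash
python3 - <<'E'
from h import *
stat()
for n in('side','top'):
  im=manip.capture(n);cv2.imwrite(f'pics/{n}12.png',im[:,:,::-1])
crop(cv2.imread('pics/top12.png'),325,178,60,75,8,'pics/g12.png')
E
```

```text
t 28.07 p [ 0.3998 -0.1882  0.199 ] phi 68.31 z [ 0.009 -0.003 -1.   ] w 0.0858 F [0.44 0.47 0.54] T [ 0.04 -0.05  0.01] q [-0.44  0.1  -0.27  1.19  0.   -0.06]
```

View pics/g12.png

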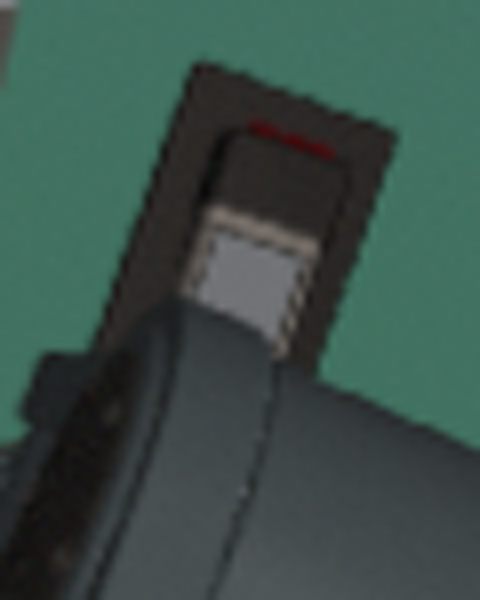

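View pics/side12.png

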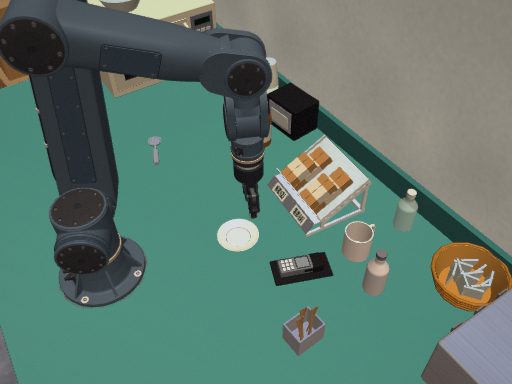

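View pics/top12.png

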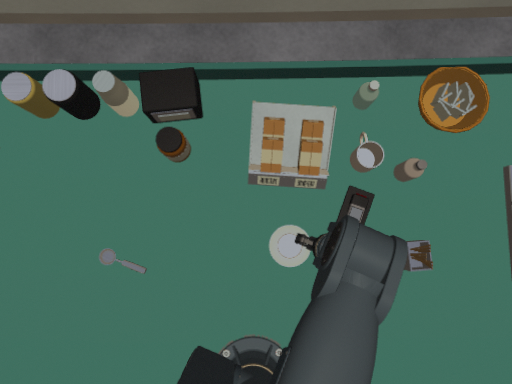

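Bystanders unmoved; the arm covers part of the scanner. I'll move left and up for a full check.

```bash
python3 -c "
from h import *
plan(np.array([.38,.12,.25]),Rdown(90),8,1)"
```

```text
t 28.18 p [ 0.3967 -0.1856  0.199 ] step mm 38.8 deg/row 2.7
turn [-0.0, 0.0001, -0.0075] x 8
dp [[0.0319, 0.0695, -0.0129], [0.0286, 0.071, -0.0129], [0.0252, 0.0722, -0.0128], [0.0218, 0.0733, -0.0128], [0.0183, 0.0743, -0.0128], [0.0148, 0.0751, -0.0128], [0.0113, 0.0757, -0.0128], [0.0078, 0.0761, -0.0128]]
```

>>> servo_tool(turn=[[0,0,-0.0075],[0,0,-0.0075],[0,0,-0.0075],[0,0,-0.0075],[0,0,-0.0075]], dp=[[0.03,0.07,-0.013],[0.0285,0.071,-0.013],[0.025,0.072,-0.013],[0.022,0.0735,-0.013],[0.018,0.0745,-0.013]], gripper=[1,1,1,1,1])

```text
clock: 28.8
position: [0.3878, 0.0086, 0.2368]
tool_rot: [0.069, 0.998, -0.001, 0.007]
wrist_force: [0.7, 0.5, 1.4]
width: 0.0853
```

>>> servo_tool(turn=[[0,0,-0.0075],[0,0,-0.0075],[0,0,-0.0075],[0,0,0],[0,0,0]], dp=[[0.015,0.075,-0.013],[0.011,0.0755,-0.013],[0.008,0.076,-0.013],[0,0,0],[0,0,0]], gripper=[1,1,1,1,1])

```text
clock: 29.42
position: [0.3816, 0.1284, 0.2613]
tool_rot: [-0.006, 1.0, -0.001, 0.011]
wrist_force: [-0.8, -0.3, -0.1]
width: 0.0856
```

```bash
python3 - <<'E'
from h import *
stat()
for n in('side','top'):
  im=manip.capture(n);cv2.imwrite(f'pics/{n}13.png',im[:,:,::-1])
t=cv2.imread('pics/top13.png')
crop(t,325,178,60,75,8,'a.png');crop(t,245,95,45,75,7,'b.png')
a=cv2.imread('a.png');b=cv2.imread('b.png');H=600
cv2.imwrite('pics/g13.png',np.hstack([a,cv2.copyMakeBorder(b,0,H-b.shape[0],0,0,cv2.BORDER_CONSTANT)]))
crop(cv2.imread('pics/side13.png'),262,130,115,100,6,'pics/g13s.png')
P=A([[255,470],[318,240]],325,178,8)
# deck end view: front ends of cartons vs stock, top view line of pale/brown etc by rays onto tilted plane
def ondeck(n,uv,h):
    o,d=ray(n,uv); k=((DO+h*DZ-o)@DZ)/(d@DZ); X=o+d*k[:,None]; return np.c_[(X-DO)@DX,(X-DO)@DY]*1000
np.save('/tmp/x.npy',[0])
E
```

```text
t 29.43 p [0.3816 0.1284 0.2613] phi 90.69 z [ 0.021 -0.002 -1.   ] w 0.0856 F [-0.83 -0.27 -0.13] T [-0.    0.07 -0.02] q [ 0.33  0.   -0.21  1.33 -0.01  0.32]
```

View pics/g13.png

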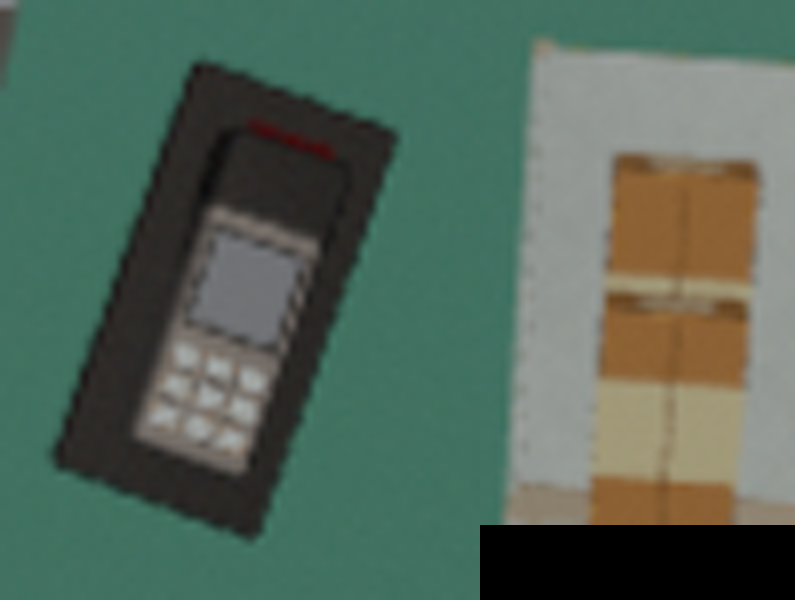

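View pics/g13s.png

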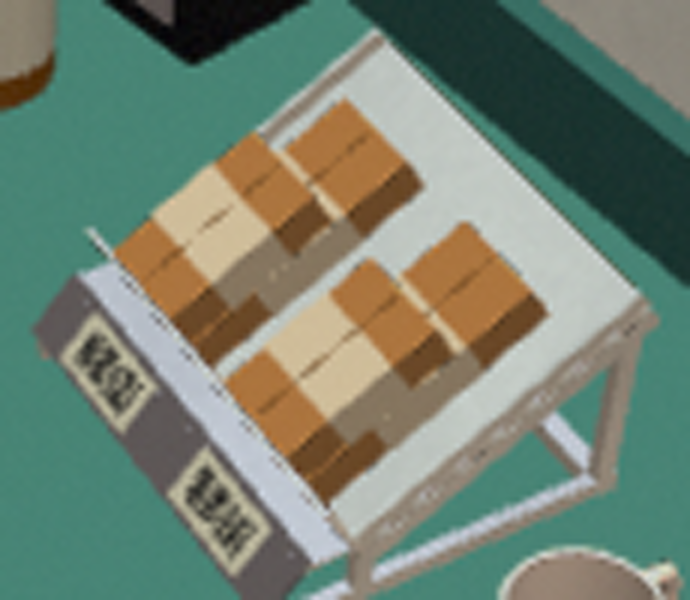

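```bash
python3 - <<'E'
from h import *
def ondeck(n,uv,h):
    o,d=ray(n,uv); k=((DO+h*DZ-o)@DZ)/(d@DZ); X=o+d*k[:,None]; return np.round(np.c_[(X-DO)@DX,(X-DO)@DY]*1000,1)
s=A([[345,98],[422,185],[466,222],[547,313]],262,130,6)
print('long rear top corners ours L,R; stock L,R',ondeck('side',s,.03).tolist())
s=A([[254,132],[327,212],[368,260],[450,345]],262,130,6)
print('short rear top',ondeck('side',s,.06).tolist())
t=cv2.imread('pics/top13.png')
for nm,h,a,b in [('long seam',.03,[686,185],[681,278]),('short seam',.06,[678,312],[661,520])]:
    P=A([[a[0]-480,a[1]],[b[0]-480,b[1]]],245,95,7); d=ondeck('top',P,h); print(nm,d.tolist(),'tilt',np.degrees(np.arctan2(d[0,1]-d[1,1],d[0,0]-d[1,0])))
P=A([[247,472],[318,245]],325,178,8);u,v,r=edge(t,P[0],P[1],1.2,2);X=onz('top',[u,v],.036);d=X[1]-X[0];yaw=np.arctan2(d[1],d[0]);print('scanner yaw',np.degrees(yaw))
c,sn=np.cos(yaw),np.sin(yaw); f=np.array([c,sn]);l=np.array([-sn,c]); O=X[0,:2]+.065*f+.023*l
py=np.radians(-21.55);e=O-[.487,-.3195];print('origin',O,'in pad',1000*(e@[np.cos(py),np.sin(py)]),1000*(e@[-np.sin(py),np.cos(py)]))
E
```

```text
long rear top corners ours L,R; stock L,R [[149.2, 26.1], [146.5, -50.5], [149.5, -86.3], [147.0, -159.8]]
short rear top [[99.2, 25.7], [98.9, -45.6], [97.7, -85.4], [99.1, -156.3]]
long seam [[146.3, -2.9], [107.2, -3.9]] tilt 1.465045830092551
short seam [[101.9, -2.9], [11.6, -2.8]] tilt -0.0634504497131751
scanner yaw -21.7298544939141
origin [ 0.48928968 -0.31933039] in pad 2.06732314031086 0.9987773951448179
```

```bash
python3 -c "
from bench import manip
manip.job_done(); print(manip.read_state()['clock'])"
```

```text
the job is handed in; nothing more can be done
the job is handed in; nothing more can be done
```

The job is done and handed in at about 29.5 s of the 72 s allowed.

- **Cartons:** the long carton lies flat on the deck against the front stop. The short one lies flat on top of it, also against the stop. Each was lowered until it touched, slid down until the stop pushed back with about 6–8 N, and then released. In the last pictures their rear ends are at 147–149 mm and 99 mm up the slope, where 150 and 100 mm are expected. The stock cartons measure the same. Both cartons sit about 3 mm right of the bay's middle. The short carton is straight within 0.1°. My one reading of the long carton's tilt was 1.5°, taken over only 39 mm of seam, so I put it down to pixel noise; it looks parallel to the stock.
- **Scan:** I held the scanner still for about 2.5 s with its eye 89.5 mm from the label. By calculation the beam missed the label's middle by under 1 mm and was square to it within 0.1°. This relies on the camera calibration (about 2 mm) and 1–2 mm of uncertainty in how the scanner sat in the grip.
- **Scanner on its pad:** it is back keys up with its nose the same way as at the start. It lies about 2 mm along and 1 mm across from the pad's middle, and within 0.2° of its direction.
- **Everything else:** the other bay's stock and the rest of the counter look unmoved in the pictures, and the gripper was clear and open at the end. The highest contact force I read was about 34 N at the wrist, for a moment, while setting down the short carton.

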